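# Weigh the crucible from behind the bottles

## Robot

A 6-joint arm with a two-finger parallel gripper is mounted at the origin on a cart in front of the work surface, level with it; the furniture and walls round the work are solid. World frame = base frame: x ahead of the robot, y to its left, z up, the work surface at z = 0. Lengths are in m, angles in rad, forces in N, time in s.
With the tool pointing down it reaches from about 0.375 to 0.925 m from the base axis. Payload 5.7 kg.
Tool frame: the origin (TCP) lies at the very end of the fingers, on their centre line; the grasp point (between the pads) lies 19 mm behind it; z points along the fingers, y is the line along which they close (so a half turn about z gives the same grasp; the last joint's range is limited). The gripper opens to 88 mm and grips with 3 to 60 N. Pads are 20 mm wide; open, the fingers measure 115 mm over their backs; the gripper's body (75 mm by 178 mm) begins 61 mm behind the grasp point.
Start: joints at [1.072, 0.359, 1.51, -0, 1.272, -0.115], TCP at [0.225, 0.556, 0.223] pointing down, gripper open.
Joint ranges: [-2.97, 2.97], [-1.01, 2.36], [0.21, 2.38], [-0.96, 4.11], [0.2, 2.71], [-2.98, 2.98]. Speed limits (rad/s): [2.39, 2.39, 3.14, 3.14, 3.14, 3.14].

## Interface

Orientations are given as a unit quaternion [x, y, z, w].
In Python, from plant import manip gives the robot as it stands. The module is installed in compiled form; this text tells all that it offers.
- The arm moves only by the tool jog_arm, never from a script. Its argument "rows" is text: rows parted by semicolons, each of 5 numbers parted by spaces: the shift along the tool's x, y, z scaled (see below), then the turn about the tool's z scaled (see below), then the opening, from 0 (shut) to 1 (fully open). In form: dx dy dz turn jaw; .... A call has exactly 8 rows; each row shifts and turns the commanded pose from where the row before left it, along the tool's axes as they then stand; what a row does not reach is not made up. The controller multiplies each number of a shift by 40 mm and each number of a turn by 90 degrees. A row lasts 1/12 s, in which the tool goes at most 41.7 mm and 7.16 degrees, less where a joint would pass 70% of its speed; a pose out of reach is approached as far as the arm can. A call with a number of a shift or a turn outside -1 to 1 is refused whole. A call with a gripper value outside its range is refused whole. The fingers move at their own pace and stop on an object; "grip_force" is the grip in N (left out, the last holds). Time passes only in rows, so rows that do not move let the fingers close, or fill a call up. It gives the time, the measured TCP pose, the force, the opening and the grip force at its end, in the units of the state.
- manip.get_obs(): the state, without advancing time (a new reading comes with each control period).
- manip.snapshot(name): name is "scene" or "top"; returns (picture, depth): 384x512x3 uint8, red, green, blue; 384x512 float32, m along the optical axis (not along the pixel's ray), 0 where there is no reading.
- manip.get_calibration(name): a dict with "K" (3x3 intrinsics, pixels), "R" (3x3) and "t" (3): a world point X has camera coordinates R X + t. Camera axes: x right, y down, z forward; pixel columns grow to the right and rows downward; lengths in m; the calibration is good to about 2 mm. A picture is of the moment at which its call begins. get_calibration takes no time and is no camera call.
- manip.hand_in(): hands the job in; it is judged then, once.
The state is a dict: "time": time; "joint_positions": joint angles; "dq": joint speeds; "joint_efforts": joint torques, N m; "tool_pos": TCP position; "eef_rot": TCP orientation; "force": force on the tool from outside, world axes, zero at the start; "torque": the same for the moment, N m; "grip_width": finger opening in m; "finger_force": force on a finger pad.
Only numpy, scipy, OpenCV 4.12 (cv2) and the standard library are available. Lean on these libraries where they do the work, as an engineer would, in place of code of your own. Each camera call takes 0.05 s, during which the arm holds its last target. There are 200 camera calls.

## Task

The porcelain crucible stands hemmed in by three bottles in the grey caddy with the blue rim. First set all three bottles aside upright on the yellow tray, then put the crucible upright on the middle of the balance pan while all three bottles are still on the tray, and last put every bottle back upright in the caddy on the very spot where that same bottle stood at the start; leave the crucible on the balance.

Things in the scene. Friction and masses are not known exactly. Their poses are not given: they have to be found in the camera images.
- amber_bottle: Large round brown (amber) bottle with a black cap and a pale label, 62 mm diameter, 124 mm tall, 0.34 kg give or take 20 %. Its underside is not quite true, so it may lean up to 3 degrees. Origin at the centre of its underside, z up. Upright body about 70 mm tall below the shoulder: grip it 55 to 68 mm above its underside. Loose.
- white_bottle: White/clear round bottle with a white cap and a pale label, 56 mm diameter, 102 mm tall, 0.26 kg give or take 20 %. Its underside is not quite true, so it may lean up to 3 degrees. Origin at the centre of its underside, z up. Upright body about 55 mm tall below the shoulder: grip it about 45 mm above its underside. Loose.
- small_bottle: Small slim brown bottle with a black cap and a pale label, 30 mm diameter, 76 mm tall, light. Its underside is not quite true, so it may lean up to 3 degrees. Origin at the centre of its underside, z up. Grip it about 38 mm above its underside. Loose.
- crucible: White porcelain crucible with its lid fixed on, 44 mm diameter over the lid, 44 mm tall with the lid's knob, narrowing downward; solid, light (35 g). Origin at the centre of its underside, z up. Grip it round the top, below the lid, about 30 mm above its underside, 40 mm wide there. Loose.
- caddy: Flat grey tray with a blue rim and four dark round marks, 145 mm (x) by 210 mm (y), fixed. Origin at the centre of its underside, z up. Things stand on its floor 6 mm above the origin; the rim reaches 14 mm and is 5 mm thick. The crucible starts at about x = +30, y = 0 mm in its frame; the bottles, in any arrangement, at about (-35, 0), (+30, +65) and (+30, -65) mm; a bottle's own place is where it stood at the start.
- tray: Empty yellow plastic tray for setting things aside, 270 mm (x) by 120 mm (y), fixed. Origin at the centre of its underside, z up. Floor 4 mm above the origin, rim 12 mm high and 5 mm thick; room for the three bottles in a row along its x, 80 mm apart. Stands left or right of a fixed hotplate 80 mm tall.
- pan (a point): Centre of the top face of the round steel pan, 92 mm diameter, on a small white balance (160 mm by 120 mm, fixed); the pan's face is 55 mm above the table and does not give. z up; the balance's display and keys lie toward the point's -x. Stands left or right of a fixed hotplate; a fume cupboard front rises behind the table from x = 0.7 m.
Not all that is in view belongs to the job. What is shaped like the white_bottle but green or pink is not meant.

How it is judged:
On the way, in this order (a step that is already met when the one before it is completed fails the run):
1. all three bottles stand upright on the yellow tray (x of amber_bottle in the frame of tray between -0.118 and 0.118 m and y of amber_bottle in the frame of tray between -0.043 and 0.043 m and z of amber_bottle in the frame of tray between -0.002 and 0.012 m and angle between each of amber_bottle, white_bottle, small_bottle's own z axis and vertical below 0.15 rad and linear speed of each of amber_bottle, white_bottle, small_bottle below 0.03 m/s and x of white_bottle in the frame of tray between -0.118 and 0.118 m and y of white_bottle in the frame of tray between -0.043 and 0.043 m and z of white_bottle in the frame of tray between -0.002 and 0.012 m and x of small_bottle in the frame of tray between -0.118 and 0.118 m and y of small_bottle in the frame of tray between -0.043 and 0.043 m and z of small_bottle in the frame of tray between -0.002 and 0.012 m), for 0.2 s.
2. the crucible stands on the middle of the balance pan while the three bottles are still on the tray (all of step 1 and horizontal distance between crucible and pan below 0.015 m and z of crucible in the frame of pan between -0.004 and 0.006 m and angle between crucible's own z axis and vertical below 0.15 rad and linear speed of crucible below 0.03 m/s), for 0.2 s.
At the end, for the whole second after the job is handed in: The crucible stands upright (within 8 degrees) on the balance pan within 15 mm of its centre, and each of the three bottles stands upright (within 8 degrees) within 15 mm of where it stood at the start; all at rest (horizontal distance between crucible and pan below 0.015 m and z of crucible in the frame of pan between -0.004 and 0.006 m and angle between each of crucible, amber_bottle, white_bottle, small_bottle's own z axis and vertical below 0.15 rad and linear speed of crucible below 0.03 m/s and distance of each of amber_bottle, white_bottle, small_bottle from where it was at the start of the episode below 0.015 m and linear speed of each of amber_bottle, white_bottle, small_bottle below 0.02 m/s); the robot touches nothing.
It fails at once if a bottle or the crucible is knocked over (angle between any of amber_bottle, white_bottle, small_bottle, crucible's own z axis and vertical above 0.7 rad).
It also fails if it takes over 149 s, if anything falls off the work surface, if the arm or the gripper's body presses on something with over 40 N, if the wrist force passes 120 N, or if a joint passes its speed limit or range.

## Working session

There is one attempt and no reset: what is moved stays moved. The work goes in short steps, Python scripts to look and compute and a tool call to move; the robot and the scene stay as the last step left them, time stands still between calls to the robot, and variables do not carry over. Pictures are saved under pics/ and viewed, at most 14 in all, crops included, and the job is handed in when it is done.

Besides the shell and the picture viewer there is one more tool, called after "Call:" as a command line: name --argument value ..., lists and objects as JSON in quotes. jog_arm: Moves the arm, as the interface text tells. Shifts and turns lie within -1 to 1; 1 stands for 40 mm of shift or 90 degrees of turn. Its arguments: {"type":"object","properties":{"rows":{"type":"string"},"grip_force":{"type":"number"}},"required":["rows"]}

```bash
mkdir -p pics; cat > h.py <<'E'
import numpy as np, cv2
from plant import manip
def snap(n):
    p,d=manip.snapshot(n); c=manip.get_calibration(n)
    K,R,t=[np.array(c[k],float) for k in("K","R","t")]
    v,u=np.mgrid[:384,:512]
    cam=np.stack([(u-K[0,2])*d/K[0,0],(v-K[1,2])*d/K[1,1],d],-1)
    W=(cam-t.reshape(3))@R   # R^T (cam-t)
    W[d==0]=np.nan
    return p,d,W
E
python3 - <<'E'
from h import *
for n in("top","scene"):
    p,d,W=snap(n); np.savez(f"{n}0.npz",p=p,W=W); cv2.imwrite(f"pics/{n}0.png",p[...,::-1])
    c=manip.get_calibration(n); print(n,-np.array(c["R"]).T@np.array(c["t"]).reshape(3))
print(manip.get_obs())
E
```

```text
top [0.44741541 0.03544271 1.19241185]
scene [-0.13934075 -0.53040843  1.14461858]
{'time': 0.1, 'joint_positions': array([ 1.07187486e+00,  3.59399662e-01,  1.51135253e+00,  4.03413713e-06,
        1.27252858e+00, -1.15116152e-01]), 'dq': array([ 1.34138510e-03,  3.78127695e-04, -3.33967174e-03,  6.36261482e-04,
       -1.38244066e-03, -5.90081369e-05]), 'joint_efforts': array([-7.46839687e-04, -5.16359496e+01, -2.71402752e+01,  6.74543646e-02,
        2.78056855e-02,  1.34549737e-05]), 'tool_pos': array([0.22437176, 0.55576577, 0.22190273]), 'eef_rot': array([ 1.90727483e-01,  9.81642662e-01, -8.04008728e-04, -2.56927835e-04]), 'force': array([ 1.24470653, -1.16601487,  0.18173496]), 'torque': array([-0.07840125, -0.01200095, -0.00322411]), 'finger_force': 0.0, 'grip_width': 0.08807320320410109}
```

View pics/top0.png

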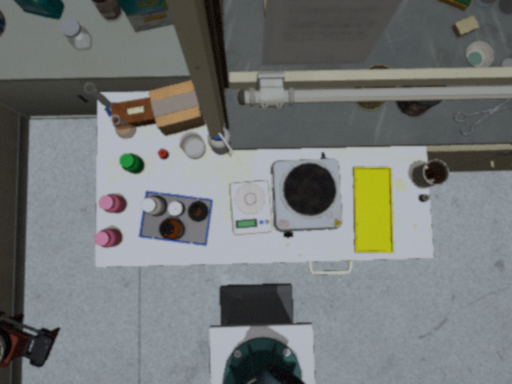

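View pics/scene0.png

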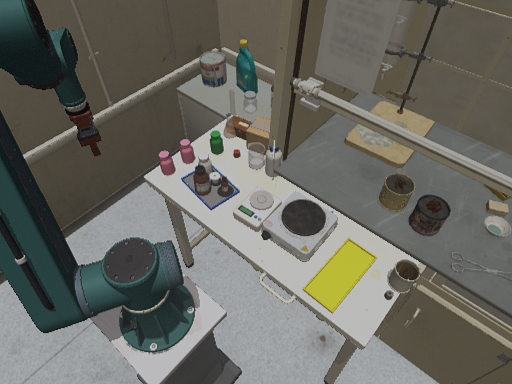

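The top view shows the caddy around (176,217), with amber at (172,229), white at (153,205), the crucible at (176,208) and the small bottle at (198,211). The balance is at (250,200), the hotplate at (307,190) and the yellow tray at (373,210). The green (131,162) and pink (110,203), (107,237) bottles are decoys. Next I'll confirm in a crop and measure.

```bash
python3 - <<'E'
from h import *
T=np.load("top0.npz");S=np.load("scene0.npz")
a=cv2.resize(T["p"][180:255,130:280],None,fx=5.2,fy=5.2,interpolation=cv2.INTER_CUBIC)
cv2.imwrite("pics/crop1.png",a[...,::-1])
# rasterise world cloud height maxima from both cams
W=T["W"];p=T["p"].astype(int)
hsv=cv2.cvtColor(T["p"],cv2.COLOR_RGB2HSV)
yel=(abs(hsv[...,0].astype(int)-29)<6)&(hsv[...,1]>150)&(hsv[...,2]>120);yel[:140]=0
def rect(m,n):
    P=W[m];P=P[np.isfinite(P[:,0])]; r=cv2.minAreaRect(P[:,:2].astype(np.float32));print(n,r,np.median(P[:,2]),len(P))
rect(yel,"tray")
blu=(abs(hsv[...,0].astype(int)-112)<12)&(hsv[...,1]>110);blu[:185]=0;blu[250:]=0;blu[:,:130]=0;blu[:,220:]=0
rect(blu,"caddy")
for nm,W in(("top",T["W"]),("scene",S["W"])):
  P=W.reshape(-1,3);
  m=(P[:,0]>.33)&(P[:,0]<.60)&(P[:,1]>.12)&(P[:,1]<.42)&(P[:,2]>.025)&(P[:,2]<.16)
  img=np.zeros((135,150),np.uint8)
  ix=((P[m,0]-.33)/.002).astype(int);iy=((P[m,1]-.12)/.002).astype(int);img[ix,iy]=255
  img=cv2.dilate(img,np.ones((3,3)))
  n,l=cv2.connectedComponents(img)
  for k in range(1,n):
    Q=P[m][l[ix,iy]==k]
    if len(Q)>8: print(nm,len(Q),"min",Q.min(0).round(3),"max",Q.max(0).round(3),"top",Q[Q[:,2]>Q[:,2].max()-.006].mean(0).round(4))
E
```

```text
tray ((0.5000963807106018, -0.32565176486968994), (0.18974755704402924, 0.26260873675346375), 88.44945526123047) 0.0039315918357600965 3077
caddy ((0.487324595451355, 0.256226122379303), (0.20740939676761627, 0.14169593155384064), 81.05171966552734) 0.01210121527118653 213
top 417 min [0.425 0.232 0.026] max [0.485 0.295 0.135] top [0.4538 0.2629 0.1307]
top 92 min [0.493 0.176 0.026] max [0.523 0.205 0.086] top [0.5104 0.189  0.0816]
top 159 min [0.497 0.233 0.036] max [0.537 0.276 0.052] top [0.5183 0.2533 0.0485]
top 347 min [0.498 0.289 0.027] max [0.552 0.341 0.114] top [0.526  0.3157 0.1089]
top 94 min [0.516 0.411 0.025] max [0.554 0.42  0.079] top [0.535  0.4177 0.0767]
scene 362 min [0.42  0.228 0.025] max [0.481 0.287 0.136] top [0.4528 0.2603 0.1328]
scene 92 min [0.491 0.173 0.026] max [0.521 0.199 0.087] top [0.5076 0.1864 0.0838]
scene 82 min [0.494 0.231 0.026] max [0.538 0.273 0.052] top [0.5159 0.2483 0.0478]
scene 193 min [0.498 0.286 0.026] max [0.544 0.335 0.113] top [0.5237 0.3155 0.1097]
scene 84 min [0.509 0.407 0.027] max [0.553 0.42  0.104] top [0.5349 0.4189 0.102 ]
```

View pics/crop1.png

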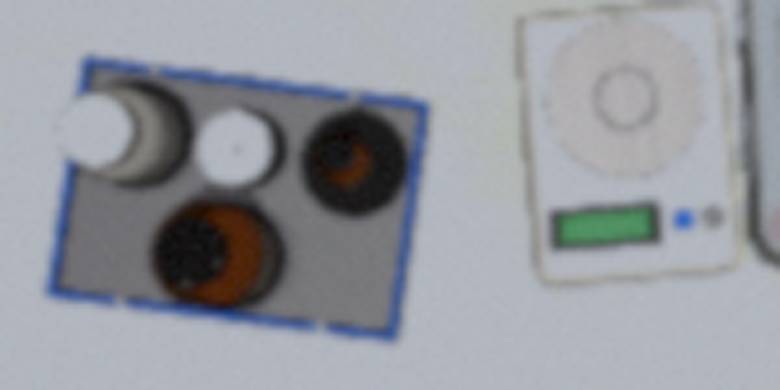

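Amber, white, small and crucible positions all match the caddy's nominal layout at yaw -9°. Next: clean fits of the tray and pan, and a planning helper.

```bash
cat > plan.py <<'E'
import sys
from h import *
def plan(*wps):
    """wps: x y z yaw(deg, of tool y) jaw ; prints rows from the measured pose"""
    o=manip.get_obs(); p=np.array(o["tool_pos"]); q=o["eef_rot"]
    yaw=np.degrees(np.arctan2(q[1]**2-q[0]**2,2*q[0]*q[1]))
    print("now",o["time"],p.round(4),"yaw",round(yaw,1),"w",round(o["grip_width"],4))
    for x,y,z,yw,j in wps:
        t=np.array([x,y,z]); n=int(max(np.ceil(np.linalg.norm(t-p)/.0395),np.ceil(abs(yw-yaw)/7)),1) if 0 else max(int(np.ceil(np.linalg.norm(t-p)/.0385)),int(np.ceil(abs(yw-yaw)/7)),1)
        s=(t-p)/n; dy=(yw-yaw)/n; out=[]
        for i in range(n):
            a=np.radians(yaw); Y=np.array([np.cos(a),np.sin(a),0]); Z=np.array([0,0,-1.]); X=np.cross(Y,Z)
            out.append("%.2f %.2f %.2f %.3f %g"%(s@X/.04,s@Y/.04,s@Z/.04,-dy/90,j)); yaw+=dy
        p=t; print(n,"; ".join(out))
E
python3 - <<'E'
from plan import *
T=np.load("top0.npz");S=np.load("scene0.npz")
for n,D in(("top",T),("scene",S)):
  hsv=cv2.cvtColor(D["p"],cv2.COLOR_RGB2HSV).astype(int);W=D["W"]
  m=(abs(hsv[...,0]-29)<6)&(hsv[...,1]>150)&(hsv[...,2]>120)&(abs(W[...,1]+.33)<.12)&(W[...,0]<.66)&(W[...,2]<.02)
  m=cv2.morphologyEx(m.astype(np.uint8),cv2.MORPH_OPEN,np.ones((3,3)))>0
  print(n,cv2.minAreaRect(W[m][:,:2].astype(np.float32)))
  P=W.reshape(-1,3)
  b=P[(P[:,0]>.36)&(P[:,0]<.66)&(P[:,1]>-.04)&(P[:,1]<.13)&(P[:,2]>.02)&(P[:,2]<.07)]
  h=np.histogram(b[:,2],bins=np.arange(.02,.071,.005));print(h[0],b.min(0),b.max(0))
  q=b[(b[:,2]>.051)]
  if len(q)>20: print("pan",cv2.minEnclosingCircle(q[:,:2].astype(np.float32)),q.mean(0),len(q))
plan((.453,.261,.20,81,1),(.453,.261,.053,81,1))
E
```

```text
top ((0.49913734197616577, -0.3610815405845642), (0.11886206269264221, 0.26260873675346375), 88.44945526123047)
[  0   0   9 152 900 268 425 275   3   0] [ 0.43201925 -0.03898284  0.03278602] [0.59584768 0.08689773 0.06281431]
pan ((0.5387752056121826, 0.025057202205061913), 0.04563039168715477) [0.53843394 0.02515076 0.05464138] 676
scene ((0.49759435653686523, -0.3640338182449341), (0.11812222748994827, 0.2706170678138733), 87.90692901611328)
[ 17  24  28  61 229 377  98 276  34   1] [ 0.43016915 -0.0398226   0.02005541] [0.59423473 0.08331148 0.06558742]
pan ((0.5086791515350342, 0.010136078111827374), 0.07896890491247177) [0.53432164 0.02268537 0.05705203] 382
now 0.1 [0.2244 0.5558 0.2219] yaw 68.0 w 0.0881
10 -0.81 -0.47 0.05 -0.014 1; -0.80 -0.49 0.05 -0.014 1; -0.78 -0.51 0.05 -0.014 1; -0.77 -0.52 0.05 -0.014 1; -0.76 -0.54 0.05 -0.014 1; -0.75 -0.56 0.05 -0.014 1; -0.73 -0.57 0.05 -0.014 1; -0.72 -0.59 0.05 -0.014 1; -0.71 -0.61 0.05 -0.014 1; -0.69 -0.62 0.05 -0.014 1
4 0.00 0.00 0.92 0.000 1; 0.00 0.00 0.92 0.000 1; 0.00 0.00 0.92 0.000 1; 0.00 0.00 0.92 0.000 1
```

Tray centre is (0.499, -0.362) at 119×263 mm, and the pan is (0.538, 0.025) at z 0.055. Both match the given sizes. Moving to amber.

Call:
jog_arm --rows "-0.81 -0.47 0.05 -0.014 1; -0.80 -0.49 0.05 -0.014 1; -0.78 -0.51 0.05 -0.014 1; -0.77 -0.52 0.05 -0.014 1; -0.76 -0.54 0.05 -0.014 1; -0.75 -0.56 0.05 -0.014 1; -0.73 -0.57 0.05 -0.014 1; -0.72 -0.59 0.05 -0.014 1" --grip_force 30

```text
time: 0.77
tool_pos: [0.4074, 0.3183, 0.2063]
eef_rot: [0.103, 0.995, -0.0, -0.0]
force: [0.3, 0.5, -0.4]
grip_width: 0.088
finger_force: 0.0
```

Call:
jog_arm --rows "-0.71 -0.61 0.05 -0.014 1; -0.69 -0.62 0.05 -0.014 1; 0 0 0 0 1; 0 0 0 0 1; 0 0 0 0 1; 0 0 0 0 1; 0 0 0 0 1; 0 0 0 0 1"

```text
time: 1.43
tool_pos: [0.4514, 0.2618, 0.2027]
eef_rot: [0.081, 0.997, 0.0, -0.0]
force: [0.2, -0.0, -0.6]
grip_width: 0.0874
finger_force: 0.0
```

```bash
python3 -c "
from plan import *
plan((.453,.261,.15,81,1),(.453,.261,.053,81,1))"
```

```text
now 1.4333 [0.4514 0.2618 0.2027] yaw 80.7 w 0.0874
2 -0.02 -0.01 0.66 -0.002 1; -0.02 -0.01 0.66 -0.002 1
3 0.00 0.00 0.81 -0.000 1; 0.00 0.00 0.81 -0.000 1; 0.00 0.00 0.81 -0.000 1
```

Call:
jog_arm --rows "-0.02 -0.01 0.66 -0.002 1; -0.02 -0.01 0.66 -0.002 1; 0 0 0.7 0 1; 0 0 0.6 0 1; 0 0 0.5 0 1; 0 0 0.4 0 1; 0 0 0.22 0 1; 0 0 0 0 1"

```text
time: 2.1
tool_pos: [0.452, 0.2597, 0.0514]
eef_rot: [0.078, 0.997, -0.001, -0.002]
force: [-0.2, 0.0, -0.8]
grip_width: 0.0874
finger_force: 0.0
```

Call:
jog_arm --rows "0 0 0 0 0.6; 0 0 0 0 0.5; 0 0 0 0 0.4; 0 0 0 0 0.3; 0 0 0 0 0.2; 0 0 0 0 0.2; 0 0 0 0 0.2; 0 0 0 0 0.2"

```text
time: 2.77
tool_pos: [0.455, 0.2607, 0.0542]
eef_rot: [0.079, 0.997, 0.001, 0.001]
force: [-0.1, 3.9, 7.9]
grip_width: 0.0607
finger_force: 30.0
```

```bash
python3 -c "
from plan import *
p,d,W=snap('scene'); cv2.imwrite('pics/g1.png',cv2.resize(p[120:250,130:290],None,fx=4,fy=4)[...,::-1])
x,y=manip.get_obs()['tool_pos'][:2];print(manip.get_obs()['finger_force'])
plan((x,y,.19,81,.2),(.419,-.360,.19,90,.2),(.419,-.36,.053,90,.2))"
```

```text
29.986515858618077
now 2.8167 [0.455  0.2607 0.0542] yaw 80.9 w 0.061
4 0.00 0.00 -0.85 -0.000 0.2; 0.00 0.00 -0.85 -0.000 0.2; 0.00 0.00 -0.85 -0.000 0.2; 0.00 0.00 -0.85 -0.000 0.2
17 -0.09 -0.91 0.00 -0.006 0.2; -0.08 -0.91 0.00 -0.006 0.2; -0.07 -0.91 0.00 -0.006 0.2; -0.07 -0.91 0.00 -0.006 0.2; -0.06 -0.91 0.00 -0.006 0.2; -0.05 -0.91 0.00 -0.006 0.2; -0.04 -0.91 0.00 -0.006 0.2; -0.03 -0.91 0.00 -0.006 0.2; -0.02 -0.91 0.00 -0.006 0.2; -0.01 -0.91 0.00 -0.006 0.2; -0.01 -0.91 0.00 -0.006 0.2; 0.00 -0.91 0.00 -0.006 0.2; 0.01 -0.91 0.00 -0.006 0.2; 0.02 -0.91 0.00 -0.006 0.2; 0.03 -0.91 0.00 -0.006 0.2; 0.04 -0.91 0.00 -0.006 0.2; 0.04 -0.91 0.00 -0.006 0.2
4 0.00 0.00 0.86 0.000 0.2; 0.00 0.00 0.86 0.000 0.2; 0.00 0.00 0.86 0.000 0.2; 0.00 0.00 0.86 0.000 0.2
```

View pics/g1.png

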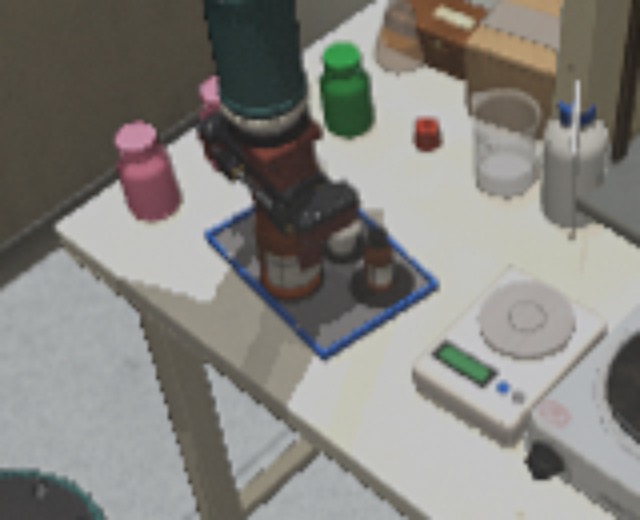

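Amber is gripped (61 mm opening) at its original spot. Lift it and carry it to the tray.

Call:
jog_arm --rows "0 0 -0.4 0 0.2; 0 0 -0.8 0 0.2; 0 0 -0.9 0 0.2; 0 0 -0.9 0 0.2; 0 0 -0.4 0 0.2; -0.05 -0.4 0 0 0.2; -0.07 -0.7 0 -0.006 0.2; -0.08 -0.9 0 -0.006 0.2"

```text
time: 3.48
tool_pos: [0.4489, 0.1795, 0.1891]
eef_rot: [0.068, 0.998, 0.0, 0.0]
force: [0.8, -1.8, -3.9]
grip_width: 0.0614
finger_force: 30.0
```

Call:
jog_arm --rows "-0.08 -0.91 0.00 -0.006 0.2; -0.07 -0.91 0.00 -0.006 0.2; -0.06 -0.91 0.00 -0.006 0.2; -0.05 -0.91 0.00 -0.006 0.2; -0.04 -0.91 0.00 -0.006 0.2; -0.03 -0.91 0.00 -0.006 0.2; -0.02 -0.91 0.00 -0.006 0.2; -0.01 -0.91 0.00 -0.006 0.2"

```text
time: 4.15
tool_pos: [0.4311, -0.1132, 0.1886]
eef_rot: [0.031, 1.0, 0.0, -0.001]
force: [-0.4, 0.2, -4.0]
grip_width: 0.0608
finger_force: 30.0
```

Call:
jog_arm --rows "-0.01 -0.91 0.00 -0.006 0.2; 0.00 -0.91 0.00 -0.006 0.2; 0.01 -0.91 0.00 -0.006 0.2; 0.02 -0.91 0.00 -0.006 0.2; 0.03 -0.7 0.00 -0.006 0.2; 0.04 -0.5 0.00 -0.006 0.2; 0 0 0 0 0.2; 0 0 0 0 0.2"

```text
time: 4.82
tool_pos: [0.4199, -0.3054, 0.1883]
eef_rot: [0.005, 1.0, 0.001, -0.001]
force: [-0.4, 0.9, -4.3]
grip_width: 0.061
finger_force: 30.0
```

```bash
python3 -c "
from plan import *
plan((.419,-.360,.12,90,.2),(.419,-.36,.052,90,.2))"
```

```text
now 4.8167 [ 0.4199 -0.3054  0.1883] yaw 89.5 w 0.061
3 0.00 -0.45 0.57 -0.002 0.2; 0.00 -0.45 0.57 -0.002 0.2; 0.01 -0.45 0.57 -0.002 0.2
2 0.00 0.00 0.85 -0.000 0.2; 0.00 0.00 0.85 -0.000 0.2
```

Call:
jog_arm --rows "0.00 -0.45 0.57 -0.002 0.2; 0.00 -0.45 0.57 -0.002 0.2; 0 -0.45 0.57 -0.002 0.2; 0 0 0.6 0 0.2; 0 0 0.5 0 0.2; 0 0 0.3 0 0.2; 0 0 0.15 0 0.2; 0 0 0.1 0 0.2"

```text
time: 5.48
tool_pos: [0.4202, -0.3572, 0.0537]
eef_rot: [-0.002, 1.0, 0.001, -0.001]
force: [-0.2, 0.6, -3.8]
grip_width: 0.0611
finger_force: 30.0
```

```bash
python3 -c "
from plan import *
for i in range(4):
  manip.snapshot('top'); o=manip.get_obs();print(o['tool_pos'].round(4),o['force'].round(1))"
```

```text
[ 0.4205 -0.3576  0.0537] [-0.5  0.7 -4.2]
[ 0.4208 -0.3581  0.0546] [-1.1 -0.5 -4.5]
[ 0.4212 -0.3587  0.0551] [ 0.5 -0.8 -3.4]
[ 0.4214 -0.3591  0.0555] [-0.6 -0.6 -4.5]
```

Call:
jog_arm --rows "0 0 0.04 0 0.2; 0 0 0.03 0 0.2; 0 0 0.02 0 0.2; 0 0 0 0 0.2; 0 0 0 0 0.72; 0 0 0 0 0.8; 0 0 0 0 1; 0 0 0 0 1"

```text
time: 6.35
tool_pos: [0.4211, -0.3594, 0.0512]
eef_rot: [-0.001, 1.0, -0.0, 0.0]
force: [0.5, -0.4, 0.6]
grip_width: 0.08
finger_force: 0.0
```

Call:
jog_arm --rows "0 0 0 0 1; 0 0 0 0 1; 0 0 -0.3 0 1; 0 0 -0.7 0 1; 0 0 -0.9 0 1; 0 0 -0.9 0 1; 0 0 -0.7 0 1; 0 0 0 0 1"

```text
time: 7.02
tool_pos: [0.4236, -0.362, 0.1972]
eef_rot: [-0.001, 1.0, -0.004, 0.004]
force: [0.7, -0.4, 0.8]
grip_width: 0.0878
finger_force: 0.0
```

```bash
python3 -c "
from plan import *
p,d,W=snap('top');P=W.reshape(-1,3)
p,d,W=snap('scene');cv2.imwrite('pics/g2.png',cv2.resize(p[170:340,230:430],None,fx=3,fy=3)[...,::-1])
plan((.5255,.3155,.19,-9,1),(.5255,.3155,.033,-9,1))"
```

```text
now 7.1167 [ 0.4215 -0.3597  0.1923] yaw 90.2 w 0.0879
18 -0.15 0.94 0.00 0.061 1; -0.06 0.95 0.00 0.061 1; 0.03 0.95 0.00 0.061 1; 0.13 0.94 0.00 0.061 1; 0.22 0.92 0.00 0.061 1; 0.30 0.90 0.00 0.061 1; 0.39 0.87 0.00 0.061 1; 0.47 0.82 0.00 0.061 1; 0.55 0.78 0.00 0.061 1; 0.62 0.72 0.00 0.061 1; 0.68 0.66 0.00 0.061 1; 0.74 0.59 0.00 0.061 1; 0.80 0.51 0.00 0.061 1; 0.84 0.44 0.00 0.061 1; 0.88 0.35 0.00 0.061 1; 0.91 0.27 0.00 0.061 1; 0.93 0.18 0.00 0.061 1; 0.94 0.09 0.00 0.061 1
5 0.00 0.00 0.78 -0.000 1; 0.00 0.00 0.78 -0.000 1; 0.00 0.00 0.78 -0.000 1; 0.00 0.00 0.78 -0.000 1; 0.00 0.00 0.78 -0.000 1
```

View pics/g2.png

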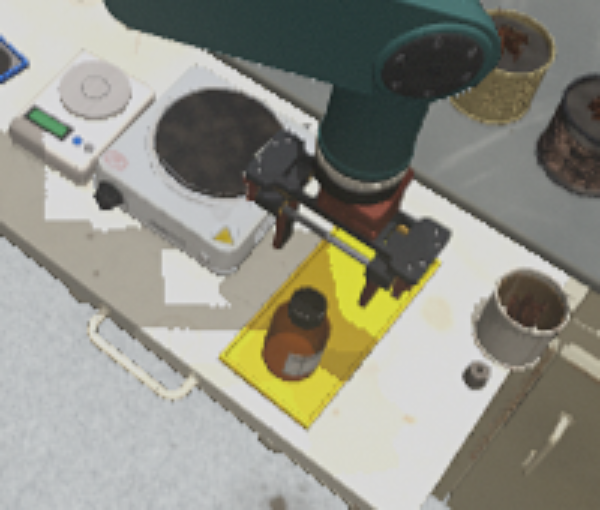

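Amber stands upright at the near end of the tray. Going for the white bottle.

Call:
jog_arm --rows "-0.15 0.94 0.00 0.061 1; -0.06 0.95 0.00 0.061 1; 0.03 0.95 0.00 0.061 1; 0.13 0.94 0.00 0.061 1; 0.22 0.92 0.00 0.061 1; 0.30 0.90 0.00 0.061 1; 0.39 0.87 0.00 0.061 1; 0.47 0.82 0.00 0.061 1"

```text
time: 7.78
tool_pos: [0.4654, -0.0566, 0.1893]
eef_rot: [0.375, 0.927, -0.0, -0.002]
force: [0.3, -0.5, -0.7]
grip_width: 0.0883
finger_force: 0.0
```

Call:
jog_arm --rows "0.55 0.78 0.00 0.061 1; 0.62 0.72 0.00 0.061 1; 0.68 0.66 0.00 0.061 1; 0.74 0.59 0.00 0.061 1; 0.80 0.51 0.00 0.061 1; 0.84 0.44 0.00 0.061 1; 0.88 0.35 0.00 0.061 1; 0.91 0.27 0.00 0.061 1"

```text
time: 8.45
tool_pos: [0.5109, 0.243, 0.1888]
eef_rot: [0.694, 0.72, -0.002, -0.001]
force: [1.3, -0.5, -0.3]
grip_width: 0.0879
finger_force: 0.0
```

Call:
jog_arm --rows "0.93 0.18 0.00 0.061 1; 0.94 0.09 0.00 0.061 1; 0 0 0 0 1; 0 0 0 0 1; 0 0 0 0 1; 0 0 0 0 1; 0 0 0 0 1; 0 0 0 0 1"

```text
time: 9.12
tool_pos: [0.5237, 0.315, 0.1909]
eef_rot: [0.759, 0.651, -0.0, 0.0]
force: [-0.2, 0.1, -0.7]
grip_width: 0.0877
finger_force: 0.0
```

```bash
python3 -c "
from plan import *
plan((.5255,.3155,.12,-9,1),(.5255,.3155,.033,-9,1))"
```

```text
now 9.1167 [0.5237 0.315  0.1909] yaw -8.7 w 0.0877
2 0.01 0.02 0.89 0.001 1; 0.01 0.02 0.89 0.001 1
3 0.00 0.00 0.72 -0.000 1; 0.00 0.00 0.72 -0.000 1; 0.00 0.00 0.72 -0.000 1
```

Call:
jog_arm --rows "0.01 0.02 0.89 0.001 1; 0.01 0.02 0.89 0.001 1; 0 0 0.7 0 1; 0 0 0.6 0 1; 0 0 0.5 0 1; 0 0 0.3 0 1; 0 0 0.05 0 1; 0 0 0 0 1"

```text
time: 9.78
tool_pos: [0.5254, 0.3163, 0.0336]
eef_rot: [0.76, 0.65, -0.001, -0.0]
force: [0.3, 0.3, -0.5]
grip_width: 0.0878
finger_force: 0.0
```

Call:
jog_arm --rows "0 0 0 0 0.6; 0 0 0 0 0.5; 0 0 0 0 0.4; 0 0 0 0 0.3; 0 0 0 0 0.2; 0 0 0 0 0.2; 0 0 0 0 0.2; 0 0 0 0 0.2"

```text
time: 10.45
tool_pos: [0.5253, 0.3171, 0.0344]
eef_rot: [0.76, 0.65, 0.0, -0.0]
force: [-1.8, 0.8, 6.1]
grip_width: 0.0549
finger_force: 30.0
```

Call:
jog_arm --rows "0 0 -0.4 0 0.2; 0 0 -0.8 0 0.2; 0 0 -0.9 0 0.2; 0 0 -0.9 0 0.2; 0 0 -0.6 0 0.2; 0 0 -0.3 0 0.2; 0 0 0 0 0.2; 0 0 0 0 0.2"

```text
time: 11.12
tool_pos: [0.5256, 0.3168, 0.1898]
eef_rot: [0.76, 0.65, 0.0, 0.0]
force: [-0.2, 0.1, -2.9]
grip_width: 0.055
finger_force: 30.0
```

```bash
python3 -c "
from plan import *
plan((.499,-.362,.19,-90,.2),(.499,-.362,.033,-90,.2))
p,d,W=snap('scene');cv2.imwrite('pics/g3.png',cv2.resize(p[120:250,130:290],None,fx=4,fy=4)[...,::-1])"
```

```text
now 11.1167 [0.5256 0.3168 0.1898] yaw -8.8 w 0.055
18 -0.94 0.11 -0.00 0.050 0.2; -0.93 0.18 -0.00 0.050 0.2; -0.91 0.25 -0.00 0.050 0.2; -0.89 0.32 -0.00 0.050 0.2; -0.86 0.39 -0.00 0.050 0.2; -0.82 0.46 -0.00 0.050 0.2; -0.79 0.52 -0.00 0.050 0.2; -0.74 0.58 -0.00 0.050 0.2; -0.69 0.64 -0.00 0.050 0.2; -0.64 0.69 -0.00 0.050 0.2; -0.58 0.74 -0.00 0.050 0.2; -0.52 0.78 -0.00 0.050 0.2; -0.46 0.82 -0.00 0.050 0.2; -0.40 0.86 -0.00 0.050 0.2; -0.33 0.89 -0.00 0.050 0.2; -0.26 0.91 -0.00 0.050 0.2; -0.18 0.93 -0.00 0.050 0.2; -0.11 0.94 -0.00 0.050 0.2
5 0.00 0.00 0.78 -0.000 0.2; 0.00 0.00 0.78 -0.000 0.2; 0.00 0.00 0.78 -0.000 0.2; 0.00 0.00 0.78 -0.000 0.2; 0.00 0.00 0.78 -0.000 0.2
```

View pics/g3.png

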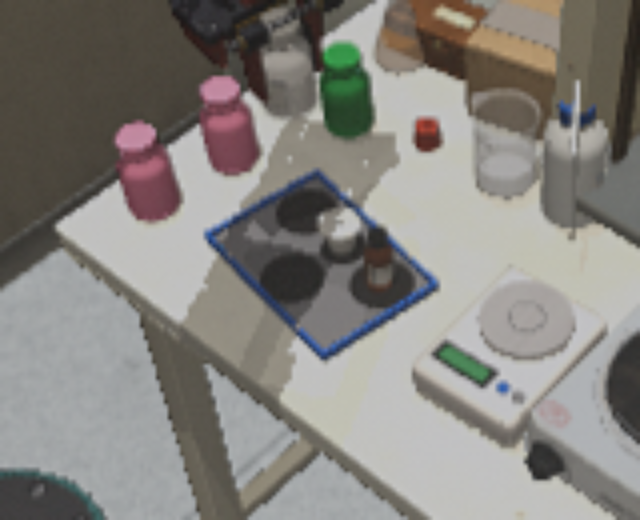

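White is lifted, and the crucible and small bottle are undisturbed. Carry it to the tray's middle slot.

Call:
jog_arm --rows "-0.94 0.11 -0.00 0.050 0.2; -0.93 0.18 -0.00 0.050 0.2; -0.91 0.25 -0.00 0.050 0.2; -0.89 0.32 -0.00 0.050 0.2; -0.86 0.39 -0.00 0.050 0.2; -0.82 0.46 -0.00 0.050 0.2; -0.79 0.52 -0.00 0.050 0.2; -0.74 0.58 -0.00 0.050 0.2"

```text
time: 11.83
tool_pos: [0.5111, 0.0134, 0.1878]
eef_rot: [0.924, 0.382, -0.002, -0.001]
force: [0.4, 0.3, -2.6]
grip_width: 0.0553
finger_force: 30.0
```

Call:
jog_arm --rows "-0.69 0.64 -0.00 0.050 0.2; -0.64 0.69 -0.00 0.050 0.2; -0.58 0.74 -0.00 0.050 0.2; -0.52 0.78 -0.00 0.050 0.2; -0.46 0.82 -0.00 0.050 0.2; -0.40 0.86 -0.00 0.050 0.2; -0.33 0.89 -0.00 0.050 0.2; -0.26 0.91 -0.00 0.050 0.2"

```text
time: 12.5
tool_pos: [0.5002, -0.2876, 0.1875]
eef_rot: [0.997, 0.078, -0.002, -0.001]
force: [0.8, -0.2, -3.1]
grip_width: 0.0549
finger_force: 30.0
```

Call:
jog_arm --rows "-0.18 0.93 -0.00 0.050 0.2; -0.11 0.94 -0.00 0.050 0.2; 0 0 0 0 0.2; 0 0 0 0 0.2; 0 0 0 0 0.2; 0 0 0 0 0.2; 0 0 0 0 0.2; 0 0 0 0 0.2"

```text
time: 13.17
tool_pos: [0.4993, -0.3608, 0.1897]
eef_rot: [1.0, 0.002, -0.0, -0.0]
force: [-1.1, 0.1, -2.5]
grip_width: 0.0549
finger_force: 30.0
```

```bash
python3 -c "
from plan import *
plan((.499,-.362,.10,-90,.2),(.499,-.362,.033,-90,.2))"
```

```text
now 13.1667 [ 0.4993 -0.3608  0.1897] yaw -89.7 w 0.0549
3 -0.00 0.01 0.75 0.001 0.2; -0.00 0.01 0.75 0.001 0.2; -0.00 0.01 0.75 0.001 0.2
2 0.00 0.00 0.84 -0.000 0.2; 0.00 0.00 0.84 -0.000 0.2
```

Call:
jog_arm --rows "0 0.01 0.75 0 0.2; 0 0.01 0.75 0 0.2; 0 0.01 0.75 0 0.2; 0 0 0.7 0 0.2; 0 0 0.5 0 0.2; 0 0 0.25 0 0.2; 0 0 0.13 0 0.2; 0 0 0.06 0 0.2"

```text
time: 13.83
tool_pos: [0.4996, -0.3632, 0.0342]
eef_rot: [1.0, 0.002, -0.0, -0.0]
force: [0.3, 0.3, -3.1]
grip_width: 0.0552
finger_force: 30.0
```

Call:
jog_arm --rows "0 0 0.03 0 0.2; 0 0 0.02 0 0.2; 0 0 0 0 0.2; 0 0 0 0 0.68; 0 0 0 0 0.8; 0 0 0 0 1; 0 0 0 0 1; 0 0 0 0 1"

```text
time: 14.5
tool_pos: [0.4994, -0.3637, 0.0326]
eef_rot: [1.0, 0.001, 0.0, 0.0]
force: [-0.1, 0.4, -0.1]
grip_width: 0.0827
finger_force: 0.0
```

Call:
jog_arm --rows "0 0 0 0 1; 0 0 -0.3 0 1; 0 0 -0.7 0 1; 0 0 -0.9 0 1; 0 0 -0.9 0 1; 0 0 -0.8 0 1; 0 0 -0.3 0 1; 0 0 0 0 1"

```text
time: 15.17
tool_pos: [0.5013, -0.3652, 0.1927]
eef_rot: [1.0, 0.001, 0.003, 0.003]
force: [-0.4, -0.9, 0.6]
grip_width: 0.088
finger_force: 0.0
```

```bash
python3 -c "
from plan import *
plan((.508,.1875,.19,-9,1),(.508,.1875,.10,-9,.7),(.508,.1875,.026,-9,.7))"
```

```text
now 15.1667 [ 0.5013 -0.3652  0.1927] yaw -89.8 w 0.088
15 0.01 -0.92 0.00 -0.060 1; 0.10 -0.92 0.00 -0.060 1; 0.19 -0.90 0.00 -0.060 1; 0.27 -0.88 0.00 -0.060 1; 0.35 -0.85 0.00 -0.060 1; 0.43 -0.81 0.00 -0.060 1; 0.50 -0.77 0.00 -0.060 1; 0.57 -0.72 0.00 -0.060 1; 0.64 -0.66 0.00 -0.060 1; 0.70 -0.60 0.00 -0.060 1; 0.75 -0.53 0.00 -0.060 1; 0.80 -0.46 0.00 -0.060 1; 0.84 -0.38 0.00 -0.060 1; 0.87 -0.30 0.00 -0.060 1; 0.90 -0.22 0.00 -0.060 1
3 0.00 0.00 0.75 -0.000 0.7; 0.00 0.00 0.75 -0.000 0.7; 0.00 0.00 0.75 -0.000 0.7
2 0.00 0.00 0.93 -0.000 0.7; 0.00 0.00 0.93 -0.000 0.7
```

Call:
jog_arm --rows "0.01 -0.92 0.00 -0.060 1; 0.10 -0.92 0.00 -0.060 1; 0.19 -0.90 0.00 -0.060 1; 0.27 -0.88 0.00 -0.060 1; 0.35 -0.85 0.00 -0.060 1; 0.43 -0.81 0.00 -0.060 1; 0.50 -0.77 0.00 -0.060 1; 0.57 -0.72 0.00 -0.060 1" --grip_force 15

```text
time: 15.83
tool_pos: [0.5008, -0.0671, 0.1863]
eef_rot: [0.928, 0.371, -0.001, -0.001]
force: [0.4, 0.0, -0.5]
grip_width: 0.088
finger_force: 0.0
```

Call:
jog_arm --rows "0.64 -0.66 0.00 -0.060 1; 0.70 -0.60 0.00 -0.060 1; 0.75 -0.53 0.00 -0.060 1; 0.80 -0.46 0.00 -0.060 1; 0.84 -0.38 0.00 -0.060 1; 0.87 -0.30 0.00 -0.060 1; 0.90 -0.22 0.00 -0.060 1; 0 0 0 0 0.8"

```text
time: 16.5
tool_pos: [0.5039, 0.1943, 0.1863]
eef_rot: [0.757, 0.654, -0.0, -0.002]
force: [0.5, -0.2, -0.8]
grip_width: 0.084
finger_force: 0.0
```

Call:
jog_arm --rows "0 0 0 0 0.7; 0 0 0 0 0.7; 0 0 0 0 0.7; 0 0 0 0 0.7; 0 0 0 0 0.7; 0 0 0 0 0.7; 0 0 0 0 0.7; 0 0 0 0 0.7"

```text
time: 17.17
tool_pos: [0.5056, 0.1884, 0.1884]
eef_rot: [0.76, 0.65, 0.0, 0.0]
force: [-0.4, -0.2, 1.2]
grip_width: 0.0612
finger_force: 0.0
```

```bash
python3 -c "
from plan import *
plan((.508,.1875,.10,-9,.7),(.508,.1875,.026,-9,.7))
T=snap('top');P=T[2].reshape(-1,3)
p,d,W=snap('scene');Q=W.reshape(-1,3)
print(np.nanmax(Q[:,2]))
for R in (P,Q):
  for s in((.42,-.36),(.499,-.362)):
    m=(abs(R[:,0]-s[0])<.038)&(abs(R[:,1]-s[1])<.05)&(R[:,2]>.02)&(R[:,2]<.15);q=R[m];print(len(q),q.min(0).round(3),q.max(0).round(3),q[q[:,2]>q[:,2].max()-.006].mean(0).round(3))
"
```

```text
now 17.1667 [0.5056 0.1884 0.1884] yaw -8.9 w 0.0612
3 -0.00 0.02 0.74 0.000 0.7; -0.00 0.02 0.74 0.000 0.7; -0.00 0.02 0.74 0.000 0.7
2 0.00 0.00 0.93 -0.000 0.7; 0.00 0.00 0.93 -0.000 0.7
0.8981387929456004
490 [ 0.39  -0.382  0.021] [ 0.451 -0.326  0.132] [ 0.422 -0.357  0.129]
374 [ 0.475 -0.382  0.02 ] [ 0.529 -0.334  0.11 ] [ 0.501 -0.361  0.106]
505 [ 0.387 -0.39   0.02 ] [ 0.445 -0.329  0.135] [ 0.419 -0.36   0.131]
344 [ 0.469 -0.392  0.021] [ 0.52  -0.337  0.113] [ 0.501 -0.365  0.109]
```

Amber and white stand upright on the tray. Now descend on the small bottle.

Call:
jog_arm --rows "0 0.02 0.74 0 0.7; 0 0.02 0.74 0 0.7; 0 0.02 0.74 0 0.7; 0 0 0.7 0 0.7; 0 0 0.6 0 0.7; 0 0 0.4 0 0.7; 0 0 0.14 0 0.7; 0 0 0 0 0.7"

```text
time: 17.93
tool_pos: [0.5067, 0.1882, 0.0246]
eef_rot: [0.76, 0.65, -0.001, -0.001]
force: [0.0, -0.2, -0.1]
grip_width: 0.0621
finger_force: 0.0
```

Call:
jog_arm --rows "0 0 0 0 0.5; 0 0 0 0 0.4; 0 0 0 0 0.3; 0 0 0 0 0.2; 0 0 0 0 0.1; 0 0 0 0 0.1; 0 0 0 0 0.1; 0 0 0 0 0.1"

```text
time: 18.6
tool_pos: [0.5082, 0.1885, 0.0266]
eef_rot: [0.76, 0.65, 0.0, 0.0]
force: [-0.9, -0.4, 6.2]
grip_width: 0.0298
finger_force: 14.9
```

Call:
jog_arm --rows "0 0 -0.4 0 0.1; 0 0 -0.8 0 0.1; 0 0 -0.9 0 0.1; 0 0 -0.9 0 0.1; 0 0 -0.8 0 0.1; 0 0 -0.3 0 0.1; 0 0 0 0 0.1; 0 0 0 0 0.1"

```text
time: 19.27
tool_pos: [0.508, 0.1885, 0.1902]
eef_rot: [0.76, 0.65, 0.001, 0.0]
force: [0.1, 0.2, -0.8]
grip_width: 0.0293
finger_force: 14.8
```

```bash
python3 -c "
from plan import *
p,d,W=snap('scene');cv2.imwrite('pics/g4.png',cv2.resize(p[120:250,130:290],None,fx=4,fy=4)[...,::-1])
plan((.579,-.364,.19,-90,.1),(.579,-.364,.025,-90,.1))"
```

```text
now 19.3167 [0.507  0.1883 0.1889] yaw -8.8 w 0.0298
15 -0.89 0.26 -0.00 0.060 0.1; -0.86 0.34 -0.00 0.060 0.1; -0.83 0.42 -0.00 0.060 0.1; -0.78 0.50 -0.00 0.060 0.1; -0.73 0.57 -0.00 0.060 0.1; -0.68 0.64 -0.00 0.060 0.1; -0.61 0.70 -0.00 0.060 0.1; -0.54 0.75 -0.00 0.060 0.1; -0.47 0.80 -0.00 0.060 0.1; -0.39 0.84 -0.00 0.060 0.1; -0.31 0.87 -0.00 0.060 0.1; -0.23 0.90 -0.00 0.060 0.1; -0.14 0.92 -0.00 0.060 0.1; -0.05 0.93 -0.00 0.060 0.1; 0.03 0.93 -0.00 0.060 0.1
5 0.00 0.00 0.83 0.000 0.1; 0.00 0.00 0.83 0.000 0.1; 0.00 0.00 0.83 0.000 0.1; 0.00 0.00 0.83 0.000 0.1; 0.00 0.00 0.83 0.000 0.1
```

View pics/g4.png

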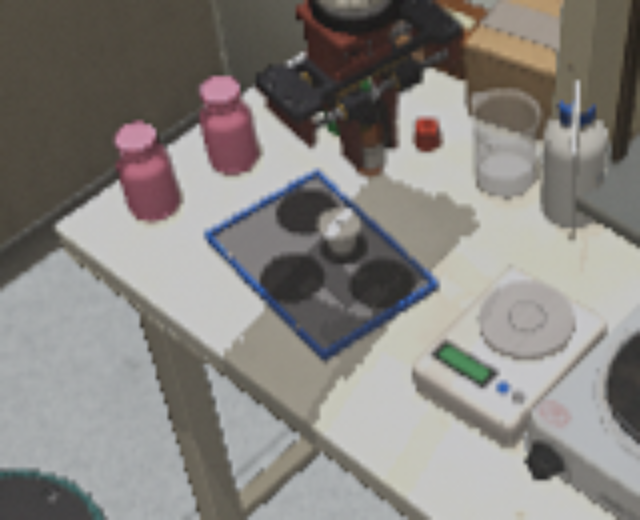

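Small bottle is held and the crucible is alone in the caddy. Carry to the tray's far slot.

Call:
jog_arm --rows "-0.89 0.26 -0.00 0.060 0.1; -0.86 0.34 -0.00 0.060 0.1; -0.83 0.42 -0.00 0.060 0.1; -0.78 0.50 -0.00 0.060 0.1; -0.73 0.57 -0.00 0.060 0.1; -0.68 0.64 -0.00 0.060 0.1; -0.61 0.70 -0.00 0.060 0.1; -0.54 0.75 -0.00 0.060 0.1"

```text
time: 19.98
tool_pos: [0.5448, -0.1072, 0.1874]
eef_rot: [0.946, 0.323, -0.002, -0.001]
force: [0.5, 0.2, -0.1]
grip_width: 0.0295
finger_force: 14.8
```

Call:
jog_arm --rows "-0.47 0.80 -0.00 0.060 0.1; -0.39 0.84 -0.00 0.060 0.1; -0.31 0.87 -0.00 0.060 0.1; -0.23 0.90 -0.00 0.060 0.1; -0.14 0.92 -0.00 0.060 0.1; -0.05 0.93 -0.00 0.060 0.1; 0.03 0.93 -0.00 0.060 0.1; 0 0 0 0 0.1"

```text
time: 20.65
tool_pos: [0.5802, -0.3703, 0.1868]
eef_rot: [1.0, -0.003, -0.001, 0.001]
force: [0.1, -0.1, -0.6]
grip_width: 0.0297
finger_force: 14.8
```

Call:
jog_arm --rows "0 0 0 0 0.1; 0 0 0 0 0.1; 0 0 0 0 0.1; 0 0 0 0 0.1; 0 0 0 0 0.1; 0 0 0 0 0.1; 0 0 0 0 0.1; 0 0 0 0 0.1"

```text
time: 21.32
tool_pos: [0.5809, -0.3631, 0.1902]
eef_rot: [1.0, 0.002, 0.0, 0.0]
force: [-1.0, 1.0, 0.1]
grip_width: 0.0297
finger_force: 14.8
```

```bash
python3 -c "
from plan import *
plan((.583,-.364,.10,-90,.1),(.583,-.364,.025,-90,.1))"
```

```text
now 21.3167 [ 0.5809 -0.3631  0.1902] yaw -89.8 w 0.0297
3 0.02 0.01 0.75 0.001 0.1; 0.02 0.01 0.75 0.001 0.1; 0.02 0.01 0.75 0.001 0.1
2 0.00 0.00 0.94 0.000 0.1; 0.00 0.00 0.94 0.000 0.1
```

Call:
jog_arm --rows "0.02 0.01 0.8 0 0.1; 0.02 0.01 0.8 0 0.1; 0.02 0.01 0.8 0 0.1; 0 0 0.7 0 0.1; 0 0 0.5 0 0.1; 0 0 0.25 0 0.1; 0 0 0.13 0 0.1; 0 0 0.06 0 0.1"

```text
time: 21.98
tool_pos: [0.5832, -0.3648, 0.0281]
eef_rot: [1.0, 0.001, -0.0, -0.0]
force: [0.0, -0.6, -0.6]
grip_width: 0.0296
finger_force: 14.8
```

Call:
jog_arm --rows "0 0 0.05 0 0.1; 0 0 0.03 0 0.1; 0 0 0 0 0.1; 0 0 0 0 0.38; 0 0 0 0 0.45; 0 0 0 0 0.6; 0 0 0 0 0.8; 0 0 0 0 1"

```text
time: 22.65
tool_pos: [0.5832, -0.3648, 0.0253]
eef_rot: [1.0, 0.001, 0.0, 0.0]
force: [-0.4, -0.1, -0.7]
grip_width: 0.0562
finger_force: 0.0
```

Call:
jog_arm --rows "0 0 0 0 1; 0 0 -0.3 0 1; 0 0 -0.7 0 1; 0 0 -0.9 0 1; 0 0 -0.9 0 1; 0 0 -0.8 0 1; 0 0 -0.4 0 1; 0 0 0 0 1"

```text
time: 23.32
tool_pos: [0.5857, -0.3667, 0.1915]
eef_rot: [1.0, 0.001, 0.004, 0.003]
force: [0.1, -0.3, 1.0]
grip_width: 0.0877
finger_force: 0.0
```

```bash
python3 -c "
from plan import *
p,d,W=snap('scene');cv2.imwrite('pics/g5.png',cv2.resize(p[170:340,230:430],None,fx=3,fy=3)[...,::-1])
p,d,W=snap('top');P=W.reshape(-1,3)
q=P[(abs(P[:,0]-.517)<.035)&(abs(P[:,1]-.251)<.035)&(P[:,2]>.035)&(P[:,2]<.08)];print(len(q),(q.min(0)+q.max(0))/2,q.mean(0))
plan((.517,.2515,.19,-99,1),(.517,.2515,.017,-99,1))"
```

```text
160 [0.51722734 0.25411188 0.04517048] [0.51684828 0.25387451 0.04262082]
now 23.4167 [ 0.5833 -0.3648  0.186 ] yaw -89.8 w 0.0876
17 -0.09 -0.91 -0.01 0.006 1; -0.10 -0.91 -0.01 0.006 1; -0.11 -0.90 -0.01 0.006 1; -0.12 -0.90 -0.01 0.006 1; -0.13 -0.90 -0.01 0.006 1; -0.14 -0.90 -0.01 0.006 1; -0.15 -0.90 -0.01 0.006 1; -0.15 -0.90 -0.01 0.006 1; -0.16 -0.90 -0.01 0.006 1; -0.17 -0.90 -0.01 0.006 1; -0.18 -0.89 -0.01 0.006 1; -0.19 -0.89 -0.01 0.006 1; -0.20 -0.89 -0.01 0.006 1; -0.20 -0.89 -0.01 0.006 1; -0.21 -0.89 -0.01 0.006 1; -0.22 -0.88 -0.01 0.006 1; -0.23 -0.88 -0.01 0.006 1
5 0.00 0.00 0.86 0.000 1; 0.00 0.00 0.86 0.000 1; 0.00 0.00 0.86 0.000 1; 0.00 0.00 0.86 0.000 1; 0.00 0.00 0.86 0.000 1
```

View pics/g5.png

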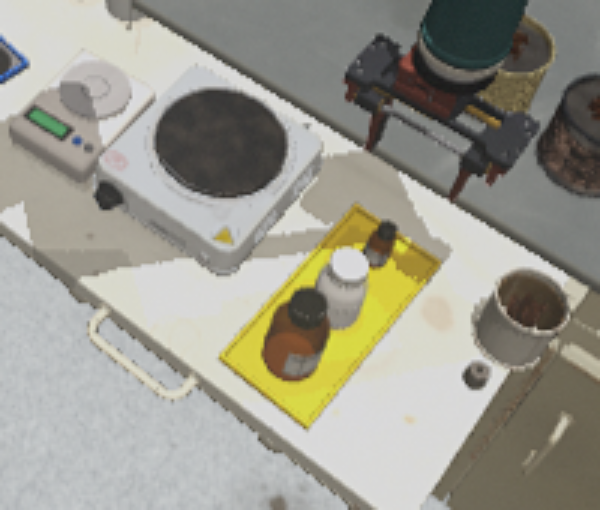

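All three bottles are upright on the tray. Now the crucible.

Call:
jog_arm --rows "-0.09 -0.91 -0.01 0.006 1; -0.10 -0.91 -0.01 0.006 1; -0.11 -0.90 -0.01 0.006 1; -0.12 -0.90 -0.01 0.006 1; -0.13 -0.90 -0.01 0.006 1; -0.14 -0.90 -0.01 0.006 1; -0.15 -0.90 -0.01 0.006 1; -0.15 -0.90 -0.01 0.006 1" --grip_force 8

```text
time: 24.08
tool_pos: [0.5501, -0.0727, 0.1861]
eef_rot: [0.999, -0.037, -0.002, -0.0]
force: [0.9, 0.7, -0.4]
grip_width: 0.0879
finger_force: 0.0
```

Call:
jog_arm --rows "-0.16 -0.90 -0.01 0.006 1; -0.17 -0.90 -0.01 0.006 1; -0.18 -0.89 -0.01 0.006 1; -0.19 -0.89 -0.01 0.006 1; -0.20 -0.89 -0.01 0.006 1; -0.20 -0.89 -0.01 0.006 1; -0.21 -0.89 -0.01 0.006 1; -0.22 -0.88 -0.01 0.006 1"

```text
time: 24.75
tool_pos: [0.5194, 0.2167, 0.1894]
eef_rot: [0.997, -0.074, -0.002, 0.001]
force: [0.2, -0.6, -0.5]
grip_width: 0.088
finger_force: 0.0
```

Call:
jog_arm --rows "-0.23 -0.88 -0.01 0.006 1; 0 0 0 0 1; 0 0 0 0 1; 0 0 0 0 1; 0 0 0 0 1; 0 0 0 0 1; 0 0 0 0 1; 0 0 0 0 1"

```text
time: 25.42
tool_pos: [0.5178, 0.2505, 0.1918]
eef_rot: [0.997, -0.08, -0.0, 0.0]
force: [-0.1, 0.1, -0.0]
grip_width: 0.088
finger_force: 0.0
```

```bash
python3 -c "
from plan import *
plan((.517,.252,.07,-99,1),(.517,.252,.018,-99,1))"
```

```text
now 25.4167 [0.5178 0.2505 0.1918] yaw -99.1 w 0.088
4 -0.01 -0.01 0.76 -0.000 1; -0.01 -0.01 0.76 -0.000 1; -0.01 -0.01 0.76 -0.000 1; -0.01 -0.01 0.76 -0.000 1
2 0.00 0.00 0.65 0.000 1; 0.00 0.00 0.65 0.000 1
```

Call:
jog_arm --rows "-0.01 -0.01 0.76 0 1; -0.01 -0.01 0.76 0 1; 0 -0.01 0.76 0 1; 0 0 0.76 0 1; 0 0 0.6 0 1; 0 0 0.4 0 1; 0 0 0.2 0 1; 0 0 0.1 0 1"

```text
time: 26.08
tool_pos: [0.5165, 0.2522, 0.0171]
eef_rot: [0.997, -0.079, -0.001, 0.0]
force: [0.8, -0.7, -0.3]
grip_width: 0.0873
finger_force: 0.0
```

Call:
jog_arm --rows "0 0 0 0 0.8; 0 0 0 0 0.7; 0 0 0 0 0.6; 0 0 0 0 0.5; 0 0 0 0 0.4; 0 0 0 0 0.3; 0 0 0 0 0.2; 0 0 0 0 0.2"

```text
time: 26.75
tool_pos: [0.5171, 0.2529, 0.0185]
eef_rot: [0.997, -0.079, 0.0, -0.0]
force: [-0.2, 0.1, 2.0]
grip_width: 0.0396
finger_force: 8.0
```

Call:
jog_arm --rows "0 0 0 0 0.2; 0 0 0 0 0.2; 0 0 -0.2 0 0.2; 0 0 -0.5 0 0.2; 0 0 -0.8 0 0.2; 0 0 -0.8 0 0.2; 0 0 -0.4 0 0.2; 0 0 0 0 0.2"

```text
time: 27.42
tool_pos: [0.5198, 0.2539, 0.1306]
eef_rot: [0.997, -0.079, 0.003, -0.001]
force: [0.2, -0.7, -0.2]
grip_width: 0.0395
finger_force: 8.0
```

```bash
python3 -c "
from plan import *
plan((.5375,.024,.14,-90,.2),(.5375,.024,.067,-90,.2))
p,d,W=snap('scene');cv2.imwrite('pics/g6.png',cv2.resize(p[120:250,130:290],None,fx=4,fy=4)[...,::-1])"
```

```text
now 27.4167 [0.5198 0.2539 0.1306] yaw -99.0 w 0.0395
6 0.22 0.93 -0.04 -0.017 0.2; 0.20 0.94 -0.04 -0.017 0.2; 0.17 0.94 -0.04 -0.017 0.2; 0.15 0.95 -0.04 -0.017 0.2; 0.12 0.95 -0.04 -0.017 0.2; 0.10 0.96 -0.04 -0.017 0.2
2 0.00 0.00 0.91 0.000 0.2; 0.00 0.00 0.91 0.000 0.2
```

View pics/g6.png

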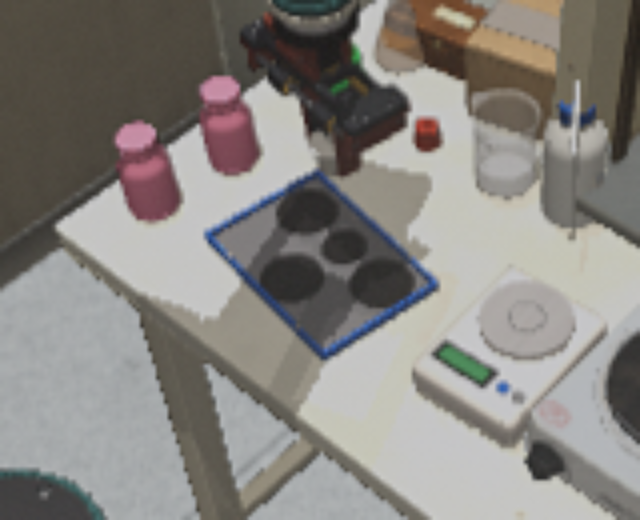

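The crucible is held. Move it over the pan.

Call:
jog_arm --rows "0.11 0.4 -0.2 -0.01 0.2; 0.2 0.8 -0.1 -0.017 0.2; 0.2 0.94 0 -0.017 0.2; 0.17 0.94 0 -0.017 0.2; 0.15 0.95 0 -0.017 0.2; 0.12 0.9 0 -0.017 0.2; 0.1 0.5 0 -0.01 0.2; 0 0.2 0 0 0.2"

```text
time: 28.13
tool_pos: [0.5398, 0.0218, 0.1367]
eef_rot: [1.0, 0.002, -0.001, 0.0]
force: [0.6, 0.3, -0.5]
grip_width: 0.0395
finger_force: 8.0
```

Call:
jog_arm --rows "0 0 0 0 0.2; 0 0 0 0 0.2; 0 0 0 0 0.2; 0 0 0 0 0.2; 0 0 0 0 0.2; 0 0 0 0 0.2; 0 0 0 0 0.2; 0 0 0 0 0.2"

```text
time: 28.8
tool_pos: [0.5404, 0.0252, 0.1383]
eef_rot: [1.0, 0.004, 0.0, 0.0]
force: [-0.6, 0.2, -0.2]
grip_width: 0.0393
finger_force: 8.0
```

```bash
python3 -c "
from plan import *
plan((.5375,.024,.10,-90,.2),(.5375,.024,.067,-90,.2))"
```

```text
now 28.8 [0.5404 0.0252 0.1383] yaw -89.5 w 0.0393
1 -0.07 0.03 0.96 0.005 0.2
1 0.00 0.00 0.83 -0.000 0.2
```

Call:
jog_arm --rows "-0.03 0.01 0.4 0.005 0.2; -0.04 0.02 0.5 0 0.2; 0 0 0.4 0 0.2; 0 0 0.25 0 0.2; 0 0 0.15 0 0.2; 0 0 0.04 0 0.2; 0 0 0 0 0.2; 0 0 0 0 0.2"

```text
time: 29.47
tool_pos: [0.5382, 0.0235, 0.0693]
eef_rot: [1.0, -0.0, 0.001, 0.0]
force: [0.5, -0.7, -0.7]
grip_width: 0.0395
finger_force: 8.0
```

```bash
python3 -c "
from plan import *
plan((.5375,.024,.067,-90,.2));print(manip.get_obs()['force'])
p,d,W=snap('scene');cv2.imwrite('pics/g7.png',cv2.resize(p[160:250,210:320],None,fx=6,fy=6)[...,::-1])"
```

```text
now 29.4667 [0.5382 0.0235 0.0693] yaw -90.0 w 0.0395
1 -0.02 -0.01 0.06 -0.000 0.2
[ 0.48136644 -0.71453644 -0.72240075]
```

View pics/g7.png

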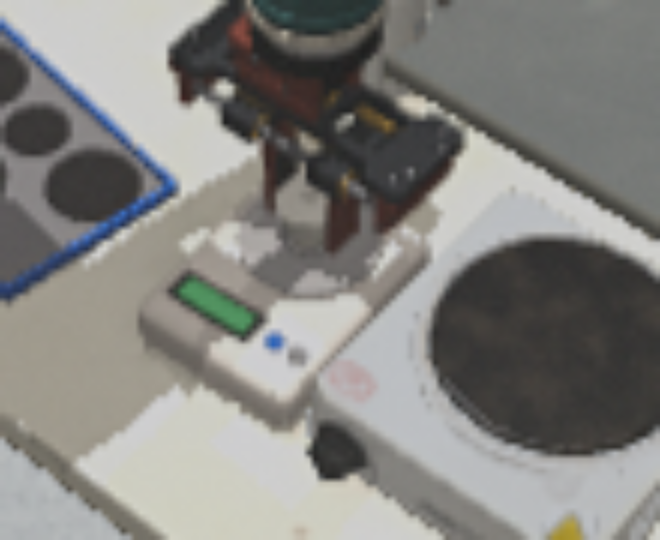

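Call:
jog_arm --rows "0 0 0.03 0 0.2; 0 0 0.03 0 0.2; 0 0 0 0 0.2; 0 0 0 0 0.2; 0 0 0 0 0.5; 0 0 0 0 0.57; 0 0 0 0 0.64; 0 0 0 0 0.64"

```text
time: 30.18
tool_pos: [0.5375, 0.0235, 0.0662]
eef_rot: [1.0, -0.0, -0.0, 0.0]
force: [-0.4, 0.0, 0.4]
grip_width: 0.0554
finger_force: 0.0
```

Call:
jog_arm --rows "0 0 0 0 0.64; 0 0 -0.2 0 0.64; 0 0 -0.5 0 0.64; 0 0 -0.8 0 0.64; 0 0 -0.9 0 0.64; 0 0 -0.5 0 0.8; 0 0 -0.2 0 1; 0 0 0 0 1"

```text
time: 30.85
tool_pos: [0.5391, 0.0234, 0.1926]
eef_rot: [1.0, -0.0, 0.002, 0.0]
force: [-0.3, -0.6, -0.1]
grip_width: 0.0728
finger_force: 0.0
```

```bash
python3 -c "
from plan import *
for n in('top','scene'):
  p,d,W=snap(n);P=W.reshape(-1,3)
  q=P[(abs(P[:,0]-.538)<.035)&(abs(P[:,1]-.024)<.035)&(P[:,2]>.07)&(P[:,2]<.115)]
  if len(q):print(n,len(q),q.min(0),q.max(0))
cv2.imwrite('pics/g8.png',cv2.resize(p[130:310,210:390],None,fx=3.3,fy=3.3)[...,::-1])
plan((.583,-.3645,.19,-90,1),(.583,-.3645,.025,-90,.7))"
```

```text
top 9 [0.51604534 0.01538952 0.08745061] [0.52239348 0.03870891 0.09229632]
scene 103 [0.51713172 0.00116869 0.07222233] [0.55819197 0.04657206 0.10402706]
now 30.95 [0.5369 0.0236 0.1895] yaw -90.0 w 0.0809
11 0.11 0.88 -0.00 -0.000 1; 0.11 0.88 -0.00 -0.000 1; 0.11 0.88 -0.00 -0.000 1; 0.11 0.88 -0.00 -0.000 1; 0.11 0.88 -0.00 -0.000 1; 0.11 0.88 -0.00 -0.000 1; 0.10 0.88 -0.00 -0.000 1; 0.10 0.88 -0.00 -0.000 1; 0.10 0.88 -0.00 -0.000 1; 0.10 0.88 -0.00 -0.000 1; 0.10 0.88 -0.00 -0.000 1
5 0.00 0.00 0.83 0.000 0.7; 0.00 0.00 0.83 0.000 0.7; 0.00 0.00 0.83 0.000 0.7; 0.00 0.00 0.83 0.000 0.7; 0.00 0.00 0.83 0.000 0.7
```

View pics/g8.png

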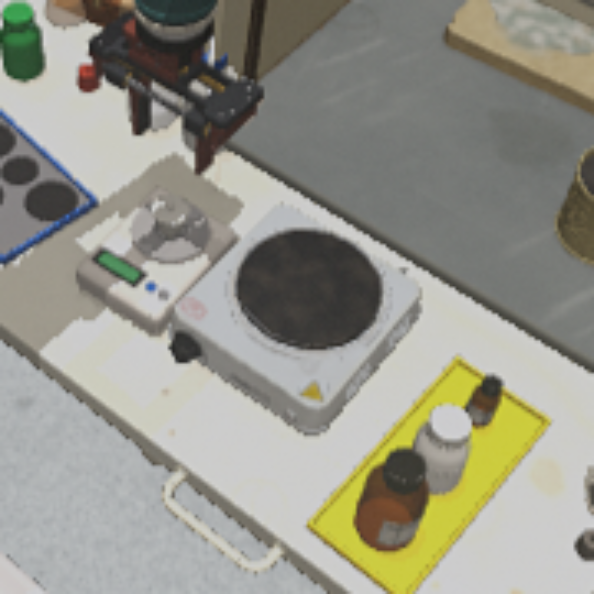

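The crucible is upright at the pan's centre, measured (0.538, 0.024), with the bottles still on the tray. Now return the small bottle.

Call:
jog_arm --rows "0.11 0.88 0 0 0.9; 0.11 0.88 0 0 0.8; 0.11 0.88 0 0 0.7; 0.11 0.88 0 0 0.7; 0.11 0.88 0 0 0.7; 0.11 0.88 0 0 0.7; 0.10 0.88 0 0 0.7; 0.10 0.88 0 0 0.7" --grip_force 15

```text
time: 31.62
tool_pos: [0.5704, -0.2591, 0.1875]
eef_rot: [1.0, -0.0, -0.002, -0.001]
force: [-0.1, 0.4, 0.7]
grip_width: 0.0616
finger_force: 0.0
```

Call:
jog_arm --rows "0.10 0.88 0 0 0.7; 0.10 0.88 0 0 0.7; 0.10 0.88 0 0 0.7; 0 0 0 0 0.7; 0 0 0 0 0.7; 0 0 0 0 0.7; 0 0 0 0 0.7; 0 0 0 0 0.7"

```text
time: 32.28
tool_pos: [0.5835, -0.3619, 0.1896]
eef_rot: [1.0, 0.0, -0.001, -0.001]
force: [0.2, -0.0, -0.5]
grip_width: 0.0613
finger_force: 0.0
```

```bash
python3 -c "
from plan import *
plan((.583,-.3645,.12,-90,.7),(.583,-.3645,.025,-90,.7))"
```

```text
now 32.2833 [ 0.5835 -0.3619  0.1896] yaw -90.0 w 0.0613
2 -0.01 0.03 0.87 0.000 0.7; -0.01 0.03 0.87 0.000 0.7
3 0.00 0.00 0.79 -0.000 0.7; 0.00 0.00 0.79 -0.000 0.7; 0.00 0.00 0.79 -0.000 0.7
```

Call:
jog_arm --rows "-0.01 0.03 0.87 0 0.7; -0.01 0.03 0.87 0 0.7; 0 0 0.8 0 0.7; 0 0 0.7 0 0.7; 0 0 0.5 0 0.7; 0 0 0.28 0 0.7; 0 0 0.1 0 0.7; 0 0 0 0 0.7"

```text
time: 32.95
tool_pos: [0.5829, -0.3652, 0.0251]
eef_rot: [1.0, 0.0, -0.0, -0.0]
force: [0.2, 0.1, -0.5]
grip_width: 0.0613
finger_force: 0.0
```

Call:
jog_arm --rows "0 0 0 0 0.5; 0 0 0 0 0.4; 0 0 0 0 0.3; 0 0 0 0 0.2; 0 0 0 0 0.1; 0 0 0 0 0.1; 0 0 0 0 0.1; 0 0 0 0 0.1"

```text
time: 33.62
tool_pos: [0.5833, -0.3664, 0.0262]
eef_rot: [1.0, -0.0, 0.0, 0.0]
force: [-1.5, -0.2, 6.3]
grip_width: 0.0294
finger_force: 14.9
```

Call:
jog_arm --rows "0 0 -0.4 0 0.1; 0 0 -0.8 0 0.1; 0 0 -0.9 0 0.1; 0 0 -0.9 0 0.1; 0 0 -0.8 0 0.1; 0 0 -0.3 0 0.1; 0 0 0 0 0.1; 0 0 0 0 0.1"

```text
time: 34.28
tool_pos: [0.5827, -0.3659, 0.1889]
eef_rot: [1.0, -0.0, -0.0, 0.0]
force: [-0.7, -0.1, -1.1]
grip_width: 0.0299
finger_force: 14.8
```

```bash
python3 -c "
from plan import *
plan((.5075,.1883,.19,-9,.1))"
```

```text
now 34.2833 [ 0.5827 -0.3659  0.1889] yaw -90.0 w 0.0299
15 -0.13 -0.92 -0.00 -0.060 0.1; -0.04 -0.93 -0.00 -0.060 0.1; 0.05 -0.93 -0.00 -0.060 0.1; 0.14 -0.92 -0.00 -0.060 0.1; 0.22 -0.91 -0.00 -0.060 0.1; 0.31 -0.88 -0.00 -0.060 0.1; 0.39 -0.85 -0.00 -0.060 0.1; 0.47 -0.81 -0.00 -0.060 0.1; 0.54 -0.76 -0.00 -0.060 0.1; 0.61 -0.71 -0.00 -0.060 0.1; 0.67 -0.64 -0.00 -0.060 0.1; 0.73 -0.58 -0.00 -0.060 0.1; 0.78 -0.51 -0.00 -0.060 0.1; 0.83 -0.43 -0.00 -0.060 0.1; 0.86 -0.35 -0.00 -0.060 0.1
```

Call:
jog_arm --rows "-0.13 -0.92 -0.00 -0.060 0.1; -0.04 -0.93 -0.00 -0.060 0.1; 0.05 -0.93 -0.00 -0.060 0.1; 0.14 -0.92 -0.00 -0.060 0.1; 0.22 -0.91 -0.00 -0.060 0.1; 0.31 -0.88 -0.00 -0.060 0.1; 0.39 -0.85 -0.00 -0.060 0.1; 0.47 -0.81 -0.00 -0.060 0.1"

```text
time: 34.95
tool_pos: [0.5401, -0.0682, 0.1864]
eef_rot: [0.929, 0.37, -0.002, -0.002]
force: [-0.8, 0.2, 0.1]
grip_width: 0.0296
finger_force: 14.8
```

Call:
jog_arm --rows "0.54 -0.76 -0.00 -0.060 0.1; 0.61 -0.71 -0.00 -0.060 0.1; 0.67 -0.64 -0.00 -0.060 0.1; 0.73 -0.58 -0.00 -0.060 0.1; 0.78 -0.51 -0.00 -0.060 0.1; 0.83 -0.43 -0.00 -0.060 0.1; 0.86 -0.35 -0.00 -0.060 0.1; 0 0 0 0 0.1"

```text
time: 35.62
tool_pos: [0.5042, 0.1935, 0.1865]
eef_rot: [0.758, 0.653, -0.002, -0.002]
force: [0.2, 0.1, -0.2]
grip_width: 0.0299
finger_force: 14.8
```

Call:
jog_arm --rows "0 0 0 0 0.1; 0 0 0 0 0.1; 0 0 0 0 0.1; 0 0 0 0 0.1; 0 0 0 0 0.1; 0 0 0 0 0.1; 0 0 0 0 0.1; 0 0 0 0 0.1"

```text
time: 36.28
tool_pos: [0.5076, 0.1878, 0.1895]
eef_rot: [0.761, 0.649, 0.0, 0.0]
force: [-0.2, 0.6, -0.7]
grip_width: 0.0297
finger_force: 14.8
```

```bash
python3 -c "
from plan import *
plan((.5075,.1883,.12,-9,.1),(.5075,.1883,.0275,-9,.1))"
```

```text
now 36.2833 [0.5076 0.1878 0.1895] yaw -9.1 w 0.0297
2 0.01 -0.00 0.87 -0.000 0.1; 0.01 -0.00 0.87 -0.000 0.1
3 0.00 0.00 0.77 -0.000 0.1; 0.00 0.00 0.77 -0.000 0.1; 0.00 0.00 0.77 -0.000 0.1
```

Call:
jog_arm --rows "0.01 0 0.87 0 0.1; 0.01 0 0.87 0 0.1; 0 0 0.8 0 0.1; 0 0 0.7 0 0.1; 0 0 0.4 0 0.1; 0 0 0.22 0 0.1; 0 0 0.13 0 0.1; 0 0 0.05 0 0.1"

```text
time: 36.95
tool_pos: [0.5073, 0.1889, 0.0281]
eef_rot: [0.761, 0.649, -0.001, -0.0]
force: [-5.0, -1.3, 15.4]
grip_width: 0.0294
finger_force: 15.1
```

Call:
jog_arm --rows "0 0 0.04 0 0.1; 0 0 0 0 0.1; 0 0 0 0 0.1; 0 0 0 0 0.38; 0 0 0 0 0.45; 0 0 0 0 0.6; 0 0 0 0 0.8; 0 0 0 0 1"

```text
time: 37.62
tool_pos: [0.508, 0.1891, 0.0265]
eef_rot: [0.761, 0.649, 0.0, 0.0]
force: [-0.3, -0.4, -0.5]
grip_width: 0.0563
finger_force: 0.0
```

Call:
jog_arm --rows "0 0 0 0 1; 0 0 -0.3 0 1; 0 0 -0.7 0 1; 0 0 -0.9 0 1; 0 0 -0.9 0 1; 0 0 -0.8 0 1; 0 0 -0.4 0 1; 0 0 0 0 1"

```text
time: 38.28
tool_pos: [0.5105, 0.1897, 0.1904]
eef_rot: [0.761, 0.649, 0.004, 0.002]
force: [1.0, -0.0, -0.2]
grip_width: 0.0876
finger_force: 0.0
```

```bash
python3 -c "
from plan import *
for n in('top','scene'):
  p,d,W=snap(n);P=W.reshape(-1,3)
  q=P[(abs(P[:,0]-.507)<.035)&(abs(P[:,1]-.188)<.035)&(P[:,2]>.025)&(P[:,2]<.1)]
  if len(q):print(n,len(q),q.min(0).round(3),q.max(0).round(3))
plan((.4995,-.3635,.19,-90,1))"
```

```text
top 40 [0.496 0.176 0.029] [0.523 0.187 0.082]
scene 90 [0.492 0.173 0.026] [0.518 0.205 0.086]
now 38.3833 [0.5077 0.189  0.1863] yaw -9.0 w 0.0881
15 -0.91 0.13 -0.01 0.060 1; -0.90 0.22 -0.01 0.060 1; -0.87 0.30 -0.01 0.060 1; -0.84 0.38 -0.01 0.060 1; -0.80 0.46 -0.01 0.060 1; -0.75 0.53 -0.01 0.060 1; -0.70 0.60 -0.01 0.060 1; -0.64 0.66 -0.01 0.060 1; -0.58 0.72 -0.01 0.060 1; -0.50 0.77 -0.01 0.060 1; -0.43 0.81 -0.01 0.060 1; -0.35 0.85 -0.01 0.060 1; -0.27 0.88 -0.01 0.060 1; -0.19 0.90 -0.01 0.060 1; -0.10 0.92 -0.01 0.060 1
```

Small bottle is back and upright. White is next.

Call:
jog_arm --rows "-0.91 0.13 -0.01 0.060 1; -0.90 0.22 -0.01 0.060 1; -0.87 0.30 -0.01 0.060 1; -0.84 0.38 -0.01 0.060 1; -0.80 0.46 -0.01 0.060 1; -0.75 0.53 -0.01 0.060 1; -0.70 0.60 -0.01 0.060 1; -0.64 0.66 -0.01 0.060 1" --grip_force 30

```text
time: 39.05
tool_pos: [0.5015, -0.1071, 0.1872]
eef_rot: [0.947, 0.321, -0.002, -0.001]
force: [0.4, -0.6, 0.1]
grip_width: 0.0879
finger_force: 0.0
```

Call:
jog_arm --rows "-0.58 0.72 -0.01 0.060 1; -0.50 0.77 -0.01 0.060 1; -0.43 0.81 -0.01 0.060 1; -0.35 0.85 -0.01 0.060 1; -0.27 0.88 -0.01 0.060 1; -0.19 0.90 -0.01 0.060 1; -0.10 0.92 -0.01 0.060 1; 0 0 0 0 1"

```text
time: 39.72
tool_pos: [0.4984, -0.3699, 0.1897]
eef_rot: [1.0, -0.005, -0.001, 0.001]
force: [0.7, -0.1, -0.1]
grip_width: 0.0879
finger_force: 0.0
```

Call:
jog_arm --rows "0 0 0 0 1; 0 0 0 0 1; 0 0 0 0 1; 0 0 0 0 1; 0 0 0 0 1; 0 0 0 0 1; 0 0 0 0 1; 0 0 0 0 1"

```text
time: 40.38
tool_pos: [0.4994, -0.3632, 0.1925]
eef_rot: [1.0, 0.0, 0.0, 0.0]
force: [-0.7, -0.9, 0.2]
grip_width: 0.0883
finger_force: 0.0
```

```bash
python3 -c "
from plan import *
plan((.4995,-.3635,.12,-90,1),(.4995,-.3635,.033,-90,1))"
```

```text
now 40.3833 [ 0.4994 -0.3632  0.1925] yaw -90.0 w 0.0883
2 0.00 0.00 0.91 0.000 1; 0.00 0.00 0.91 0.000 1
3 0.00 0.00 0.72 -0.000 1; 0.00 0.00 0.72 -0.000 1; 0.00 0.00 0.72 -0.000 1
```

Call:
jog_arm --rows "0 0 0.9 0 1; 0 0 0.9 0 1; 0 0 0.8 0 1; 0 0 0.6 0 1; 0 0 0.4 0 1; 0 0 0.3 0 1; 0 0 0.08 0 1; 0 0 0 0 1"

```text
time: 41.05
tool_pos: [0.4991, -0.3633, 0.0326]
eef_rot: [1.0, -0.0, -0.0, -0.0]
force: [0.2, 0.1, 0.0]
grip_width: 0.0875
finger_force: 0.0
```

Call:
jog_arm --rows "0 0 0 0 0.6; 0 0 0 0 0.5; 0 0 0 0 0.4; 0 0 0 0 0.3; 0 0 0 0 0.2; 0 0 0 0 0.2; 0 0 0 0 0.2; 0 0 0 0 0.2"

```text
time: 41.72
tool_pos: [0.4996, -0.3637, 0.0337]
eef_rot: [1.0, -0.0, 0.0, 0.0]
force: [0.0, 0.7, 6.0]
grip_width: 0.0553
finger_force: 30.0
```

Call:
jog_arm --rows "0 0 -0.4 0 0.2; 0 0 -0.8 0 0.2; 0 0 -0.9 0 0.2; 0 0 -0.9 0 0.2; 0 0 -0.6 0 0.2; 0 0 -0.3 0 0.2; 0 0 0 0 0.2; 0 0 0 0 0.2"

```text
time: 42.38
tool_pos: [0.4989, -0.3632, 0.1882]
eef_rot: [1.0, -0.0, -0.0, -0.0]
force: [-0.5, 0.4, -3.0]
grip_width: 0.0552
finger_force: 30.0
```

```bash
python3 -c "
from plan import *
plan((.5255,.3168,.19,-9,.2))"
```

```text
now 42.3833 [ 0.4989 -0.3632  0.1882] yaw -90.0 w 0.0552
18 0.04 -0.94 -0.00 -0.050 0.2; 0.11 -0.94 -0.00 -0.050 0.2; 0.18 -0.93 -0.00 -0.050 0.2; 0.26 -0.91 -0.00 -0.050 0.2; 0.33 -0.89 -0.00 -0.050 0.2; 0.40 -0.86 -0.00 -0.050 0.2; 0.46 -0.82 -0.00 -0.050 0.2; 0.52 -0.79 -0.00 -0.050 0.2; 0.58 -0.74 -0.00 -0.050 0.2; 0.64 -0.69 -0.00 -0.050 0.2; 0.69 -0.64 -0.00 -0.050 0.2; 0.74 -0.59 -0.00 -0.050 0.2; 0.79 -0.53 -0.00 -0.050 0.2; 0.82 -0.46 -0.00 -0.050 0.2; 0.86 -0.40 -0.00 -0.050 0.2; 0.89 -0.33 -0.00 -0.050 0.2; 0.91 -0.26 -0.00 -0.050 0.2; 0.93 -0.18 -0.00 -0.050 0.2
```

Call:
jog_arm --rows "0.04 -0.94 -0.00 -0.050 0.2; 0.11 -0.94 -0.00 -0.050 0.2; 0.18 -0.93 -0.00 -0.050 0.2; 0.26 -0.91 -0.00 -0.050 0.2; 0.33 -0.89 -0.00 -0.050 0.2; 0.40 -0.86 -0.00 -0.050 0.2; 0.46 -0.82 -0.00 -0.050 0.2; 0.52 -0.79 -0.00 -0.050 0.2"

```text
time: 43.05
tool_pos: [0.5091, -0.059, 0.1863]
eef_rot: [0.951, 0.31, -0.002, -0.001]
force: [1.0, -0.7, -2.5]
grip_width: 0.0551
finger_force: 30.0
```

Call:
jog_arm --rows "0.58 -0.74 -0.00 -0.050 0.2; 0.64 -0.69 -0.00 -0.050 0.2; 0.69 -0.64 -0.00 -0.050 0.2; 0.74 -0.59 -0.00 -0.050 0.2; 0.79 -0.53 -0.00 -0.050 0.2; 0.82 -0.46 -0.00 -0.050 0.2; 0.86 -0.40 -0.00 -0.050 0.2; 0.89 -0.33 -0.00 -0.050 0.2"

```text
time: 43.72
tool_pos: [0.5205, 0.2422, 0.186]
eef_rot: [0.808, 0.589, -0.003, -0.001]
force: [1.4, -0.3, -3.2]
grip_width: 0.055
finger_force: 30.0
```

Call:
jog_arm --rows "0.91 -0.26 -0.00 -0.050 0.2; 0.93 -0.18 -0.00 -0.050 0.2; 0 0 0 0 0.2; 0 0 0 0 0.2; 0 0 0 0 0.2; 0 0 0 0 0.2; 0 0 0 0 0.2; 0 0 0 0 0.2"

```text
time: 44.38
tool_pos: [0.5257, 0.3153, 0.1887]
eef_rot: [0.761, 0.649, -0.0, -0.0]
force: [0.8, 0.9, -2.3]
grip_width: 0.0553
finger_force: 30.0
```

```bash
python3 -c "
from plan import *
plan((.5255,.3168,.12,-9,.2),(.5255,.3168,.036,-9,.2))"
```

```text
now 44.3833 [0.5257 0.3153 0.1887] yaw -9.1 w 0.0553
2 0.02 -0.01 0.86 -0.001 0.2; 0.02 -0.01 0.86 -0.001 0.2
3 0.00 0.00 0.70 -0.000 0.2; 0.00 0.00 0.70 -0.000 0.2; 0.00 0.00 0.70 -0.000 0.2
```

Call:
jog_arm --rows "0.02 0 0.86 0 0.2; 0.02 0 0.86 0 0.2; 0 0 0.8 0 0.2; 0 0 0.6 0 0.2; 0 0 0.4 0 0.2; 0 0 0.2 0 0.2; 0 0 0.08 0 0.2; 0 0 0 0 0.2"

```text
time: 45.05
tool_pos: [0.5261, 0.3177, 0.0371]
eef_rot: [0.761, 0.649, -0.0, -0.0]
force: [-0.9, -0.5, -1.7]
grip_width: 0.0548
finger_force: 30.0
```

Call:
jog_arm --rows "0 0 0.02 0 0.2; 0 0 0 0 0.2; 0 0 0 0 0.2; 0 0 0 0 0.68; 0 0 0 0 0.8; 0 0 0 0 1; 0 0 0 0 1; 0 0 0 0 1"

```text
time: 45.72
tool_pos: [0.5262, 0.3183, 0.0365]
eef_rot: [0.761, 0.649, 0.0, 0.0]
force: [-0.4, 0.0, -0.3]
grip_width: 0.083
finger_force: 0.0
```

Call:
jog_arm --rows "0 0 0 0 1; 0 0 -0.3 0 1; 0 0 -0.7 0 1; 0 0 -0.9 0 1; 0 0 -0.9 0 1; 0 0 -0.8 0 1; 0 0 -0.4 0 1; 0 0 0 0 1"

```text
time: 46.38
tool_pos: [0.5288, 0.3196, 0.202]
eef_rot: [0.761, 0.649, 0.004, 0.001]
force: [0.5, -0.7, 0.6]
grip_width: 0.0878
finger_force: 0.0
```

```bash
python3 -c "
from plan import *
for n in('top','scene'):
  p,d,W=snap(n);P=W.reshape(-1,3)
  q=P[(abs(P[:,0]-.526)<.04)&(abs(P[:,1]-.316)<.04)&(P[:,2]>.025)&(P[:,2]<.12)]
  if len(q):print(n,len(q),q.min(0).round(3),q.max(0).round(3))
plan((.42,-.3595,.19,90,1))"
```

```text
top 348 [0.501 0.291 0.026] [0.555 0.341 0.112]
scene 258 [0.498 0.288 0.026] [0.553 0.338 0.114]
now 46.4833 [0.5262 0.3183 0.1971] yaw -9.0 w 0.0878
18 -0.95 0.00 0.01 -0.061 1; -0.95 -0.09 0.01 -0.061 1; -0.94 -0.18 0.01 -0.061 1; -0.91 -0.27 0.01 -0.061 1; -0.88 -0.36 0.01 -0.061 1; -0.85 -0.44 0.01 -0.061 1; -0.80 -0.52 0.01 -0.061 1; -0.75 -0.59 0.01 -0.061 1; -0.69 -0.66 0.01 -0.061 1; -0.62 -0.72 0.01 -0.061 1; -0.55 -0.78 0.01 -0.061 1; -0.47 -0.83 0.01 -0.061 1; -0.39 -0.87 0.01 -0.061 1; -0.30 -0.90 0.01 -0.061 1; -0.22 -0.93 0.01 -0.061 1; -0.13 -0.94 0.01 -0.061 1; -0.03 -0.95 0.01 -0.061 1; 0.06 -0.95 0.01 -0.061 1
```

White is back within about 2 mm of its start. Now amber.

Call:
jog_arm --rows "-0.95 0.00 0.01 -0.061 1; -0.95 -0.09 0.01 -0.061 1; -0.94 -0.18 0.01 -0.061 1; -0.91 -0.27 0.01 -0.061 1; -0.88 -0.36 0.01 -0.061 1; -0.85 -0.44 0.01 -0.061 1; -0.80 -0.52 0.01 -0.061 1; -0.75 -0.59 0.01 -0.061 1"

```text
time: 47.15
tool_pos: [0.4759, 0.0155, 0.1912]
eef_rot: [0.46, 0.888, -0.001, -0.002]
force: [-0.0, 0.0, -0.3]
grip_width: 0.0876
finger_force: 0.0
```

Call:
jog_arm --rows "-0.69 -0.66 0.01 -0.061 1; -0.62 -0.72 0.01 -0.061 1; -0.55 -0.78 0.01 -0.061 1; -0.47 -0.83 0.01 -0.061 1; -0.39 -0.87 0.01 -0.061 1; -0.30 -0.90 0.01 -0.061 1; -0.22 -0.93 0.01 -0.061 1; -0.13 -0.94 0.01 -0.061 1"

```text
time: 47.82
tool_pos: [0.4288, -0.285, 0.1879]
eef_rot: [0.095, 0.995, 0.001, -0.002]
force: [-0.0, -1.4, -0.3]
grip_width: 0.088
finger_force: 0.0
```

Call:
jog_arm --rows "-0.03 -0.95 0.01 -0.061 1; 0.06 -0.95 0.01 -0.061 1; 0 0 0 0 1; 0 0 0 0 1; 0 0 0 0 1; 0 0 0 0 1; 0 0 0 0 1; 0 0 0 0 1"

```text
time: 48.48
tool_pos: [0.4186, -0.3579, 0.1889]
eef_rot: [0.001, 1.0, 0.0, -0.0]
force: [0.7, 0.7, 0.3]
grip_width: 0.0877
finger_force: 0.0
```

```bash
python3 -c "
from plan import *
plan((.4205,-.3595,.14,90,1),(.4205,-.3595,.0515,90,1))"
```

```text
now 48.4833 [ 0.4186 -0.3579  0.1889] yaw 89.9 w 0.0877
2 -0.02 -0.02 0.61 -0.001 1; -0.02 -0.02 0.61 -0.001 1
3 0.00 0.00 0.74 -0.000 1; 0.00 0.00 0.74 -0.000 1; 0.00 0.00 0.74 -0.000 1
```

Call:
jog_arm --rows "-0.02 -0.02 0.7 0 1; -0.02 -0.02 0.7 0 1; 0 0 0.7 0 1; 0 0 0.6 0 1; 0 0 0.4 0 1; 0 0 0.2 0 1; 0 0 0.1 0 1; 0 0 0 0 1"

```text
time: 49.15
tool_pos: [0.4201, -0.3604, 0.0529]
eef_rot: [0.002, 1.0, 0.0, -0.0]
force: [-0.5, -0.2, 0.0]
grip_width: 0.0873
finger_force: 0.0
```

Call:
jog_arm --rows "0 0 0 0 0.6; 0 0 0 0 0.5; 0 0 0 0 0.4; 0 0 0 0 0.3; 0 0 0 0 0.2; 0 0 0 0 0.2; 0 0 0 0 0.2; 0 0 0 0 0.2"

```text
time: 49.82
tool_pos: [0.42, -0.3603, 0.0538]
eef_rot: [0.002, 1.0, 0.0, 0.0]
force: [-0.3, 3.2, 6.5]
grip_width: 0.061
finger_force: 30.0
```

Call:
jog_arm --rows "0 0 -0.4 0 0.2; 0 0 -0.8 0 0.2; 0 0 -0.9 0 0.2; 0 0 -0.9 0 0.2; 0 0 -0.4 0 0.2; 0 0 -0.2 0 0.2; 0 0 0 0 0.2; 0 0 0 0 0.2"

```text
time: 50.48
tool_pos: [0.4193, -0.3603, 0.1961]
eef_rot: [0.002, 1.0, 0.0, -0.001]
force: [0.7, -0.4, -4.6]
grip_width: 0.061
finger_force: 30.0
```

```bash
python3 -c "
from plan import *
plan((.454,.2607,.195,81,.2))"
```

```text
now 50.4833 [ 0.4193 -0.3603  0.1961] yaw 89.8 w 0.061
17 -0.05 0.91 0.00 0.006 0.2; -0.04 0.91 0.00 0.006 0.2; -0.03 0.91 0.00 0.006 0.2; -0.02 0.91 0.00 0.006 0.2; -0.01 0.91 0.00 0.006 0.2; -0.01 0.91 0.00 0.006 0.2; 0.00 0.91 0.00 0.006 0.2; 0.01 0.91 0.00 0.006 0.2; 0.02 0.91 0.00 0.006 0.2; 0.03 0.91 0.00 0.006 0.2; 0.03 0.91 0.00 0.006 0.2; 0.04 0.91 0.00 0.006 0.2; 0.05 0.91 0.00 0.006 0.2; 0.06 0.91 0.00 0.006 0.2; 0.07 0.91 0.00 0.006 0.2; 0.08 0.91 0.00 0.006 0.2; 0.08 0.91 0.00 0.006 0.2
```

Call:
jog_arm --rows "-0.05 0.91 0.00 0.006 0.2; -0.04 0.91 0.00 0.006 0.2; -0.03 0.91 0.00 0.006 0.2; -0.02 0.91 0.00 0.006 0.2; -0.01 0.91 0.00 0.006 0.2; -0.01 0.91 0.00 0.006 0.2; 0.00 0.91 0.00 0.006 0.2; 0.01 0.91 0.00 0.006 0.2"

```text
time: 51.15
tool_pos: [0.4347, -0.068, 0.195]
eef_rot: [0.04, 0.999, 0.001, -0.002]
force: [0.7, -0.5, -4.4]
grip_width: 0.0611
finger_force: 30.0
```

Call:
jog_arm --rows "0.02 0.91 0.00 0.006 0.2; 0.03 0.91 0.00 0.006 0.2; 0.03 0.91 0.00 0.006 0.2; 0.04 0.91 0.00 0.006 0.2; 0.05 0.91 0.00 0.006 0.2; 0.06 0.91 0.00 0.006 0.2; 0.07 0.91 0.00 0.006 0.2; 0.08 0.91 0.00 0.006 0.2"

```text
time: 51.82
tool_pos: [0.4522, 0.2224, 0.1947]
eef_rot: [0.077, 0.997, -0.001, -0.002]
force: [0.8, -0.9, -4.5]
grip_width: 0.0608
finger_force: 30.0
```

Call:
jog_arm --rows "0.08 0.91 0.00 0.006 0.2; 0 0 0 0 0.2; 0 0 0 0 0.2; 0 0 0 0 0.2; 0 0 0 0 0.2; 0 0 0 0 0.2; 0 0 0 0 0.2; 0 0 0 0 0.2"

```text
time: 52.48
tool_pos: [0.4566, 0.2566, 0.197]
eef_rot: [0.083, 0.997, -0.0, -0.0]
force: [0.5, -0.3, -3.7]
grip_width: 0.0613
finger_force: 30.0
```

```bash
python3 -c "
from plan import *
plan((.454,.2607,.14,81,.2),(.454,.2607,.056,81,.2))"
```

```text
now 52.4833 [0.4566 0.2566 0.197 ] yaw 80.5 w 0.0613
2 0.04 0.04 0.71 -0.003 0.2; 0.04 0.04 0.71 -0.003 0.2
3 0.00 0.00 0.70 -0.000 0.2; 0.00 0.00 0.70 -0.000 0.2; 0.00 0.00 0.70 -0.000 0.2
```

Call:
jog_arm --rows "0.04 0.04 0.75 -0.003 0.2; 0.04 0.04 0.75 -0.003 0.2; 0 0 0.8 0 0.2; 0 0 0.6 0 0.2; 0 0 0.35 0 0.2; 0 0 0.16 0 0.2; 0 0 0.09 0 0.2; 0 0 0.03 0 0.2"

```text
time: 53.15
tool_pos: [0.4544, 0.2611, 0.056]
eef_rot: [0.077, 0.997, 0.0, 0.0]
force: [-0.1, -0.1, -4.1]
grip_width: 0.0611
finger_force: 30.0
```

Call:
jog_arm --rows "0 0 0 0 0.2; 0 0 0 0 0.2; 0 0 0 0 0.2; 0 0 0 0 0.72; 0 0 0 0 0.8; 0 0 0 0 1; 0 0 0 0 1; 0 0 0 0 1"

```text
time: 53.82
tool_pos: [0.4541, 0.2613, 0.0561]
eef_rot: [0.077, 0.997, 0.0, 0.0]
force: [-0.1, -0.6, 0.4]
grip_width: 0.0855
finger_force: 0.0
```

Call:
jog_arm --rows "0 0 0 0 1; 0 0 0 0 1; 0 0 -0.3 0 1; 0 0 -0.7 0 1; 0 0 -0.9 0 1; 0 0 -0.9 0 1; 0 0 -0.9 0 1; 0 0 -0.4 0 1"

```text
time: 54.48
tool_pos: [0.4558, 0.262, 0.2244]
eef_rot: [0.077, 0.997, 0.001, 0.003]
force: [0.4, 0.3, -0.7]
grip_width: 0.0877
finger_force: 0.0
```

Call:
jog_arm --rows "0.5 0 -0.5 0 1; 0.7 0 -0.5 0 1; 0.8 0 -0.3 0 1; 0.3 0 0 0 1; 0 0 0 0 1; 0 0 0 0 1; 0 0 0 0 1; 0 0 0 0 1"

```text
time: 55.15
tool_pos: [0.364, 0.2751, 0.271]
eef_rot: [0.077, 0.997, -0.0, -0.0]
force: [-0.7, -1.0, -0.1]
grip_width: 0.0875
finger_force: 0.0
```

```bash
python3 -c "
from plan import *
plan((.4,.26,.25,81,1))
for n in('top','scene'):
  p,d,W=snap(n);P=W.reshape(-1,3)
  for nm,x,y,r,h in(('amber',.453,.261,.036,.14),('white',.526,.316,.034,.12),('small',.508,.188,.03,.1),('cruc',.5375,.024,.035,.11)):
    q=P[(abs(P[:,0]-x)<r)&(abs(P[:,1]-y)<r)&(P[:,2]>(.07 if nm=='cruc' else .025))&(P[:,2]<h)]
    if len(q):print(n,nm,len(q),q.min(0).round(3),q.max(0).round(3))
cv2.imwrite('pics/g9.png',cv2.resize(p[120:250,130:310],None,fx=4,fy=4)[...,::-1])"
```

```text
now 55.15 [0.364  0.2751 0.271 ] yaw 81.1 w 0.0875
2 -0.47 -0.12 0.26 0.001 1; -0.47 -0.12 0.26 0.001 1
top amber 419 [0.425 0.232 0.027] [0.485 0.293 0.134]
top white 347 [0.501 0.292 0.025] [0.555 0.341 0.113]
top small 88 [0.495 0.175 0.027] [0.523 0.205 0.084]
top cruc 172 [0.516 0.003 0.084] [0.557 0.044 0.101]
scene amber 361 [0.422 0.229 0.026] [0.482 0.283 0.137]
scene white 196 [0.501 0.288 0.025] [0.551 0.337 0.115]
scene small 92 [0.492 0.173 0.026] [0.518 0.202 0.087]
scene cruc 104 [0.516 0.004 0.071] [0.56  0.045 0.103]
```

View pics/g9.png

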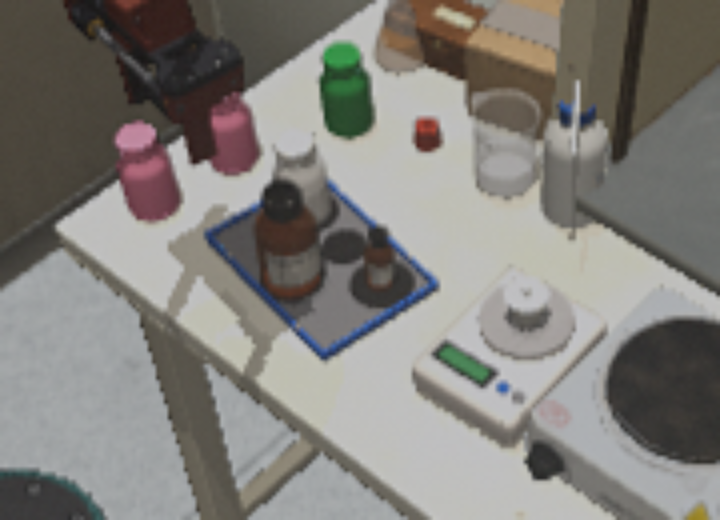

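All three bottles are back upright within about 3 mm of where they started. The crucible is on the pan and the arm is clear, so I'm handing in.

```bash
python3 -c "
from plant import manip
print(manip.hand_in())"
```

```text
the job is handed in; nothing more can be done
None
```

I handed the job in at about 55 s of the 149 s: the crucible stands in the middle of the balance pan, and all three bottles are upright in the caddy, within about 3 mm of their starting spots by camera; the hand-in returned no verdict.

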